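Weigh out the real jasper and shelve it

TASK

Some of these look-alike jasper slabs are real stone and the rest are light hollow copies: draw the hutch's shelf right out to its stop, feel by lifting which slabs are heavy, and pile the stone ones squarely on the shelf's green pad, flat, centred on it and lined up with it, and the copies likewise on the white rectangle of the blue board. Once every slab is in its pile, slide the shelf fully home without slamming it, both piles still square. Leave the pointed stone, the planter and the bowl where they are.

Things in the scene. Friction and masses are not known exactly. Their poses are not given: they have to be found in the camera images.
- slab_1: One of 4 to 6 slabs alike to the eye: flat, reddish-brown, mottled, 120 (own x) x 54 (own y) x 22 mm (own z), origin at its very centre; lies flat on the table at first; either face may be up. One to three are real stone (0.38 kg, within 8 %), one to three hollow resin copies (0.09 kg, within 8 %); only the weight felt on lifting tells them apart, not the number in the name.
- slab_2: One of 4 to 6 slabs alike to the eye: flat, reddish-brown, mottled, 120 (own x) x 54 (own y) x 22 mm (own z), origin at its very centre; lies flat on the table at first; either face may be up. One to three are real stone (0.38 kg, within 8 %), one to three hollow resin copies (0.09 kg, within 8 %); only the weight felt on lifting tells them apart, not the number in the name.
- slab_3: One of 4 to 6 slabs alike to the eye: flat, reddish-brown, mottled, 120 (own x) x 54 (own y) x 22 mm (own z), origin at its very centre; lies flat on the table at first; either face may be up. One to three are real stone (0.38 kg, within 8 %), one to three hollow resin copies (0.09 kg, within 8 %); only the weight felt on lifting tells them apart, not the number in the name.
- slab_4: One of 4 to 6 slabs alike to the eye: flat, reddish-brown, mottled, 120 (own x) x 54 (own y) x 22 mm (own z), origin at its very centre; lies flat on the table at first; either face may be up. One to three are real stone (0.38 kg, within 8 %), one to three hollow resin copies (0.09 kg, within 8 %); only the weight felt on lifting tells them apart, not the number in the name.
- slab_5: One of 4 to 6 slabs alike to the eye: flat, reddish-brown, mottled, 120 (own x) x 54 (own y) x 22 mm (own z), origin at its very centre; lies flat on the table at first; either face may be up. One to three are real stone (0.38 kg, within 8 %), one to three hollow resin copies (0.09 kg, within 8 %); only the weight felt on lifting tells them apart, not the number in the name.
- slab_6: One of 4 to 6 slabs alike to the eye: flat, reddish-brown, mottled, 120 (own x) x 54 (own y) x 22 mm (own z), origin at its very centre; lies flat on the table at first; either face may be up. One to three are real stone (0.38 kg, within 8 %), one to three hollow resin copies (0.09 kg, within 8 %); only the weight felt on lifting tells them apart, not the number in the name.
- hutch: Fixed wooden hutch with a clear roof, 200 deep x 220 wide x 122 mm high, open at the front; origin at the foot of the middle of its open front, own x pointing into the hutch (away from the robot), own y to the left, z up. Inner roof at height 110 mm. Its pull-out shelf slides out along the hutch's -x.
- shelf (a joint): How far the hutch's pull-out shelf is drawn out, in m: 0 = fully home, 0.170 = fully out at its end stop. Plain slide with about 3 N of friction and slight damping, no latch; stays where it is left. At the start 0 to 0.04.
- shelf_pull (a point): Middle of the top of the shelf's brass pull: upright block 22 (along hutch x) x 18 (along hutch y) x 50 mm high, its top 72 mm above the table, standing free 27 mm in front of the shelf's front panel (panel 12 mm thick, 190 wide, top at 45 mm), joined to the panel by a thin rod 34 mm above the table. It can be pinched from above across its 18 mm width. Axes as the hutch's.
- shelf_pad (a point): Centre of the green felt pad (136 along x by 70 mm along y, look only) on the upper face of the pull-out shelf, 22 mm above the table; moves with the shelf. Axes as the hutch's. The shelf board is flat, 170 deep x 172 wide, no sides, with the front panel standing 23 mm above the board at its near end, 78 mm from the pad's centre. With the shelf fully out the pad's centre lies 92 mm in front of the hutch's front.
- copy_board: Fixed flat blue glazed board 150 (own x) x 84 (own y) x 8 mm thick on the table with a white rectangle, 126 x 60 mm, in its middle; origin at the centre of its underside.
- point_stone: Bystander: pointed reddish stone, 80 mm wide, 85 mm high, stands beyond the slabs; origin at the centre of its foot.
- planter: Bystander: black bulging planter, 90 mm wide, 80 mm high; origin at the centre of its foot.
- bowl: Bystander: white ceramic bowl, 96 mm wide, 42 mm high; origin at the centre of its foot.

How it is judged:
By the outcome, as a careful person would: the job done as asked, in the order asked, and still so for the second after the job is handed in, with the robot touching nothing.
Of slab_1, slab_2, slab_3, slab_4, slab_5, slab_6 only 4 to 6 are there at a start; the rules pass over those that are not, and their reading is None.
At some moment in a run one of slab_1, slab_2, slab_3, slab_4, slab_5, slab_6 may be knocked a few centimetres aside while the robot is not near it.
Once in a run the grip may slacken for a moment while it holds something.
It also fails if it takes over 210 s, if anything falls off the work surface, if the arm or the gripper's body presses on something with over 40 N, if the wrist force passes 120 N, or if a joint passes its speed limit or range.

ROBOT

A 7-joint arm with a two-finger parallel gripper is mounted at the origin on the work surface. World frame = base frame: x ahead of the robot, y to its left, z up, the work surface at z = 0. Lengths are in mm, angles in rad, forces in N, time in s.
With the tool pointing down it reaches from about 425 to 1025 mm from the base axis. Payload 9.4 kg.
Tool frame: the origin (TCP) lies between the finger pads; the fingertips stand 8 mm ahead of it and the grasp point (between the pads) lies 11 mm behind it; x points along the fingers, y is the direction in which the jaws open and shut, and the axes are right-handed (so a half turn about x gives the same grasp; the last joint's range is limited). The gripper opens to 85 mm and grips with 20 to 120 N. Pads are 22 mm wide; open, the fingers measure 114 mm over their backs; the gripper's body (76 mm by 85 mm) begins 54 mm behind the grasp point. The pads swing forward as they close: fully open they stand 13 mm farther back than shut.
Start: joints at [1.115, 0.599, -0.003, 1.599, 0.002, 0.943, -0.08], TCP at [268.1, -673.607, 239.275] pointing down, gripper open.
Joint ranges: [-2.57, 2.57], [-0.35, 1.97], [-1.29, 1.29], [0.11, 2.56], [-1.05, 4.19], [0.11, 1.86], [-2.63, 2.63]. Speed limits (rad/s): [2.22, 2.22, 3.01, 3.01, 3.14, 3.14, 3.14].

INTERFACE

Orientations are given as a rotation vector (axis times angle).
In Python, from rig import env gives the robot as it stands. The module is installed in compiled form; this text tells all that it offers.
- The arm moves only by the shell command python3 -m jog 'ROWS' [FORCE]. ROWS is JSON, a list of rows, each a list of 3 entries, a list of its own where there are three numbers: the shift along the world's x, y, z in m, then the turn, a rotation vector about the world's x, y, z in degrees, then the finger opening in m, from 0 to 0.0854. In form: [[[tx, ty, tz], [wx, wy, wz], grip], ...]. A call has 1 to 10 rows; each row is the pose to reach, as a shift and turn from the pose commanded when the call began; what a row does not reach only later rows make up. A row lasts 1/10 s, in which the tool goes at most 50 mm and 8.59 degrees, less where a joint would pass 70% of its speed; a pose out of reach is approached as far as the arm can. A call with a gripper value outside its range is refused whole. The fingers move at their own pace and stop on an object; FORCE is the grip in N (left out, the last holds). Time passes only in rows, so rows that repeat a pose let the fingers close. It gives the time, the measured TCP pose, the force and the opening at its end, in the units of the state.
- env.get_obs(): the state, without advancing time (a new reading comes with each control period).
- env.grab_frame(name): name is "scene" or "side" or "wrist"; returns (picture, depth): 420x560x3 uint8, blue, green, red; 420x560 float32, mm along the optical axis (not along the pixel's ray), 0 where there is no reading.
- env.get_calibration(name): a dict with "camera_matrix" (3x3 intrinsics, pixels), "R" (3x3) and "t" (3): a world point X has camera coordinates R X + t. Camera axes: x right, y down, z forward; pixel columns grow to the right and rows downward; lengths in mm; the calibration is good to about 2 mm. A picture is of the moment at which its call begins: read the wrist's pose just before it. get_calibration takes no time and is no camera call; for the wrist camera it gives the pose at the moment of the call.
- env.hand_in(): hands the job in, once; it reports no verdict.
The state is a dict: "t": time; "joint_pos": joint angles; "joint_velocities": joint speeds; "effort": joint torques, N m; "position": TCP position; "orientation": TCP orientation; "wrist_force": force on the tool from outside, world axes, zero at the start; "wrist_torque": the same for the moment, N m; "grip_width": opening from 0.0 (shut) to 1.0 (fully open).
Only numpy, scipy, OpenCV 4.12 (cv2) and the standard library are available. Lean on these libraries where they do the work, as an engineer would, in place of code of your own. Each camera call takes 0.05 s, during which the arm holds its last target.

## Working session

There is one attempt and no reset: what is moved stays moved. The work goes in short steps, Python scripts to look and compute and a shell command to move; the robot and the scene stay as the last step left them, time stands still between calls to the robot, and variables do not carry over. Pictures are saved under pics/ and viewed, and the job is handed in when it is done.

```bash
mkdir -p pics; ls; cat > h.py <<'E'
import numpy as np,cv2
from rig import env
def grab(name,fn):
    cal=env.get_calibration(name)
    im,d=env.grab_frame(name)
    cv2.imwrite('pics/'+fn+'.png',im)
    np.savez('pics/'+fn+'.npz',im=im,d=d,K=cal["camera_matrix"],R=cal["R"],t=cal["t"])
    return im,d,cal
def load(fn):
    z=np.load('pics/'+fn+'.npz'); return z
def pts(z):
    d=z['d'];K=z['K'];h,w=d.shape
    u,v=np.meshgrid(np.arange(w),np.arange(h))
    P=np.stack([(u-K[0,2])/K[0,0]*d,(v-K[1,2])/K[1,1]*d,d],-1)
    return (P-z['t'])@z['R']
E
python3 - <<'E'
from h import *
o=env.get_obs()
for k,v in o.items(): print(k,np.round(v,3))
for n in('scene','side','wrist'):
    im,d,c=grab(n,n+'0'); print(n,np.round(c['camera_matrix'],1).tolist(),(-c['R'].T@c['t']).round(0))
E
```

```text
pics
t 0.0
joint_pos [ 1.115  0.6   -0.003  1.6    0.002  0.943 -0.08 ]
joint_velocities [ 0.    -0.001 -0.     0.001 -0.002  0.001 -0.   ]
effort [ 1.0000e-03 -7.7644e+01  1.5650e+00 -2.5801e+01  1.2000e-02  9.0000e-03
  0.0000e+00]
position [ 267.926 -673.197  238.414]
orientation [ 2.014  0.388 -2.015]
wrist_force [-0.552  0.537 -0.01 ]
wrist_torque [-0.012 -0.043 -0.051]
grip_width 0.995
scene [[379.4, 0.0, 283.1], [0.0, 379.4, 211.8], [0.0, 0.0, 1.0]] [1050.  406.  802.]
side [[528.9, 0.0, 276.3], [0.0, 528.9, 217.3], [0.0, 0.0, 1.0]] [570. 703. 985.]
wrist [[342.6, 0.0, 275.5], [0.0, 342.6, 214.8], [0.0, 0.0, 1.0]] [ 344. -643.  373.]
```

View pics/scene0.png

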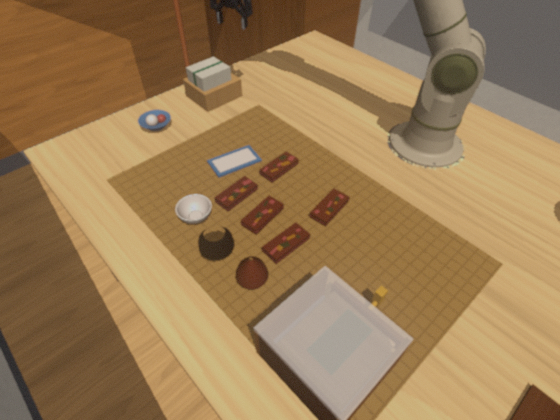

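View pics/side0.png

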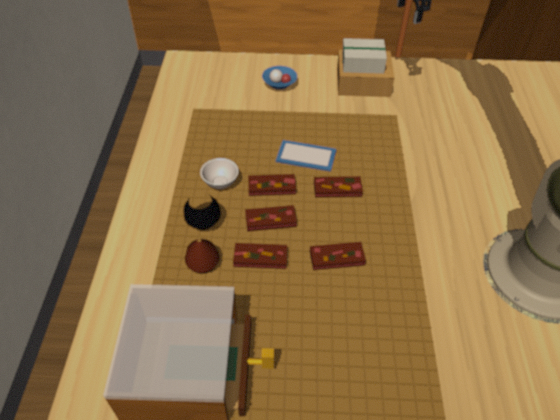

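View pics/wrist0.png

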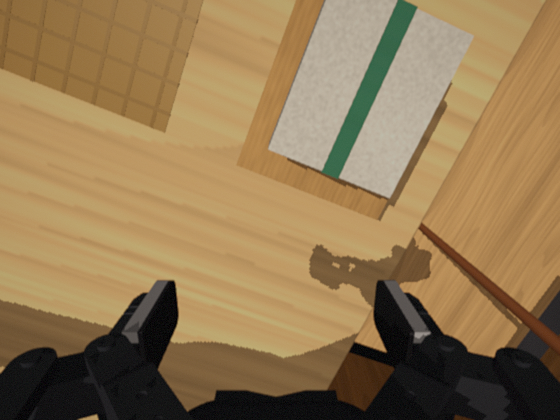

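Five slabs are visible. In the side view they sit at (272,184), (338,187), (271,218), (261,256) and (338,256). The board is at (307,155), and the hutch is lower left with its pull at (267,357). Next I'll measure positions.

```bash
cat >> h.py <<'E'
def blobs(z,zlo,zhi,colf=None,amin=200):
    P=pts(z);m=(P[...,2]>zlo)&(P[...,2]<zhi)&(z['d']>0)
    if colf is not None: m&=colf(z['im'].astype(int))
    m=cv2.morphologyEx(m.astype(np.uint8),cv2.MORPH_CLOSE,np.ones((3,3)))
    n,l,s,c=cv2.connectedComponentsWithStats(m)
    out=[]
    for i in range(1,n):
        if s[i,4]<amin: continue
        q=P[(l==i)&(z['d']>0)&(P[...,2]>zlo)&(P[...,2]<zhi)]
        (cx,cy),(a,b),th=cv2.minAreaRect(q[:,:2].astype(np.float32))
        if a<b: a,b,th=b,a,th+90
        th=(th+90)%180-90
        out.append((c[i].round(0),round(cx,1),round(cy,1),round(a,1),round(b,1),round(th,1),round(float(np.median(q[:,2])),1),s[i,4]))
    return out
E
python3 - <<'E'
from h import *
for n in('side0','scene0'):
    z=load(n);P=pts(z)
    print(n,'slab tops')
    for b in blobs(z,15,28): 
        if b[3]<200: print(b)
    print('board')
    for b in blobs(z,4,13,lambda c:(c[...,0]>c[...,2]+15)|(c.min(-1)>150)): print(b)
    print('high>55<80')
    for b in blobs(z,55,80,None,30): print(b)
    print('roof')
    for b in blobs(z,110,130,None,30): print(b)
    print('panel')
    for b in blobs(z,38,52,None,30): print(b)
    print('all')
    for b in blobs(z,15,300,None,30): print(b)
E
```

```text
side0 slab tops
(array([280.,  77.]), 618.5, -683.7, 111.1, 103.5, -77.8, 24.6, np.int32(427))
(array([363.,  90.]), 368.7, -635.1, 171.7, 62.3, -20.6, 21.2, np.int32(237))
(array([219., 173.]), 753.4, -244.6, 88.8, 78.3, -76.4, 21.3, np.int32(312))
(array([271., 183.]), 619.5, -231.3, 119.6, 61.3, 4.4, 20.8, np.int32(821))
(array([338., 185.]), 451.5, -233.5, 120.6, 60.7, 4.4, 21.1, np.int32(823))
(array([270., 216.]), 616.5, -119.6, 120.0, 61.3, 9.8, 21.2, np.int32(948))
(array([524., 281.]), 57.8, 14.6, 192.6, 90.2, -73.9, 18.8, np.int32(874))
(array([260., 254.]), 634.1, -8.0, 119.9, 59.1, -0.1, 21.2, np.int32(1121))
(array([337., 254.]), 458.9, -16.3, 121.4, 60.1, 9.6, 21.1, np.int32(1126))
(array([234., 365.]), 667.6, 252.3, 188.2, 26.7, -89.0, 21.5, np.int32(1180))
(array([157., 418.]), 776.5, 370.6, 186.1, 3.5, 1.1, 22.9, np.int32(232))
board
(array([306., 155.]), 533.1, -353.8, 148.3, 89.3, -11.5, 7.6, np.int32(1196))
(array([221., 177.]), 753.0, -257.8, 46.8, 46.8, -52.2, 8.2, np.int32(213))
high>55<80
(array([21., 35.]), 1450.8, -829.3, 434.7, 12.1, -89.6, 67.1, np.int32(5
[... 6184 characters left out ...]
.3, np.int32(520))
(array([279., 165.]), 452.8, -232.0, 122.3, 58.1, 2.5, 22.2, np.int32(530))
(array([236., 191.]), 621.4, -231.3, 121.9, 57.9, 6.0, 22.3, np.int32(654))
(array([330., 205.]), 460.2, -14.6, 125.2, 54.7, 9.3, 22.3, np.int32(687))
(array([193., 206.]), 754.7, -243.4, 95.2, 92.9, 80.8, 31.6, np.int32(614))
(array([262., 213.]), 617.8, -119.8, 123.5, 56.8, 8.8, 22.3, np.int32(738))
(array([286., 241.]), 635.3, -6.7, 122.5, 56.7, -0.2, 22.6, np.int32(880))
(array([217., 246.]), 784.1, -98.9, 88.8, 70.0, -24.5, 60.2, np.int32(732))
(array([252., 272.]), 768.2, 16.4, 73.9, 69.2, 0.9, 53.3, np.int32(855))
(array([331., 344.]), 732.9, 260.8, 281.2, 221.0, 0.9, 122.3, np.int32(14484))
```

```bash
cat >> h.py <<'E'
from scipy.spatial.transform import Rotation as Rn
def pose(verbose=True):
    o=env.get_obs();M=Rn.from_rotvec(o['orientation']).as_matrix()
    jy=M[:,1]; yaw=np.degrees(np.arctan2(jy[1],jy[0]))
    if verbose: print('t',round(o['t'],2),'pos',np.round(o['position'],1),'toolx',M[:,0].round(3),'jawyaw',round(yaw,2),'F',np.round(o['wrist_force'],2),'w',round(o['grip_width']*85.4,1),'j7',round(o['joint_pos'][6],2),'cam',end=' ')
    c=env.get_calibration('wrist'); print((-c['R'].T@c['t']-o['position']).round(0))
    return o,M,yaw
E
python3 -c "
from h import *
o,M,y=pose();print(M.round(3))"
```

```text
t 0.15 pos [ 268.  -673.3  238.6] toolx [-0.001  0.001 -1.   ] jawyaw -68.3 F [ 0.29 -0.14 -0.19] w 85.9 j7 -0.08 cam [ 76.  30. 135.]
[[-0.001  0.37  -0.929]
 [ 0.001 -0.929 -0.37 ]
 [-1.    -0.001  0.   ]]
```

```bash
python3 -m jog '[[[0.3355,0.9323,-0.04],[0,0,-20.75],0.05],[[0.3355,0.9323,-0.04],[0,0,-20.75],0.05],[[0.3355,0.9323,-0.04],[0,0,-20.75],0.05],[[0.3355,0.9323,-0.04],[0,0,-20.75],0.05],[[0.3355,0.9323,-0.04],[0,0,-20.75],0.05],[[0.3355,0.9323,-0.04],[0,0,-20.75],0.05],[[0.3355,0.9323,-0.04],[0,0,-20.75],0.05],[[0.3355,0.9323,-0.04],[0,0,-20.75],0.05],[[0.3355,0.9323,-0.04],[0,0,-20.75],0.05],[[0.3355,0.9323,-0.04],[0,0,-20.75],0.05]]'; python3 -c "
from h import *
pose()"
```

```text
t: 1.15
position: [437.6, -201.6, 219.1]
orientation: [2.213, 0.018, -2.213]
wrist_force: [0.6, -0.6, -0.2]
grip_width: 0.584
t 1.15 pos [ 437.6 -201.6  219.1] toolx [ 0. -0. -1.] jawyaw -89.05 F [ 0.61 -0.64 -0.22] w 49.9 j7 -1.2 cam [ 81.   2. 135.]
```

```bash
python3 -m jog '[[[0.166,0.4606,0],[0,0,0],0.05],[[0.166,0.4606,0],[0,0,0],0.05],[[0.166,0.4606,0],[0,0,0],0.05],[[0.166,0.4606,0],[0,0,0],0.05],[[0.166,0.4606,0],[0,0,0],0.05],[[0.166,0.4606,0],[0,0,0],0.05],[[0.166,0.4606,0],[0,0,0],0.05],[[0.166,0.4606,0],[0,0,0],0.05],[[0.166,0.4606,0],[0,0,0],0.05],[[0.166,0.4606,0],[0,0,0],0.05]]'; python3 -c "
from h import *
pose();grab('wrist','w1');z=load('w1')
for r in ((65,80),(38,52),(110,130),(18,28)):
  print(r)
  for b in blobs(z,*r,None,100): print(b)
"
```

```text
t: 2.15
position: [603.5, 260.6, 218.9]
orientation: [2.212, 0.021, -2.213]
wrist_force: [0.8, -0.6, -0.0]
grip_width: 0.586
t 2.15 pos [603.5 260.6 218.9] toolx [-0.     0.001 -1.   ] jawyaw -88.93 F [ 0.8  -0.64 -0.04] w 50.0 j7 -2.02 cam [ 82.   2. 135.]
(65, 80)
(array([278., 199.]), 604.6, 258.9, 21.7, 17.3, 0.9, 72.1, np.int32(549))
(38, 52)
(array([553.,  18.]), 749.5, 39.4, 34.6, 7.4, 26.8, 42.4, np.int32(500))
(array([277., 147.]), 634.6, 259.3, 190.0, 39.6, -89.0, 45.1, np.int32(3496))
(110, 130)
(array([280.,  59.]), 707.6, 260.4, 221.3, 68.9, -88.9, 122.2, np.int32(42996))
(18, 28)
(array([535.,  30.]), 744.2, 36.3, 58.1, 13.8, 40.4, 23.8, np.int32(629))
(array([540., 165.]), 635.8, -3.7, 119.9, 50.0, 0.7, 22.1, np.int32(4495))
(array([279., 128.]), 660.7, 259.6, 188.2, 13.5, -89.0, 22.2, np.int32(2816))
(array([518., 311.]), 461.0, -16.2, 122.1, 56.5, 9.4, 22.2, np.int32(4734))
```

View pics/w1.png

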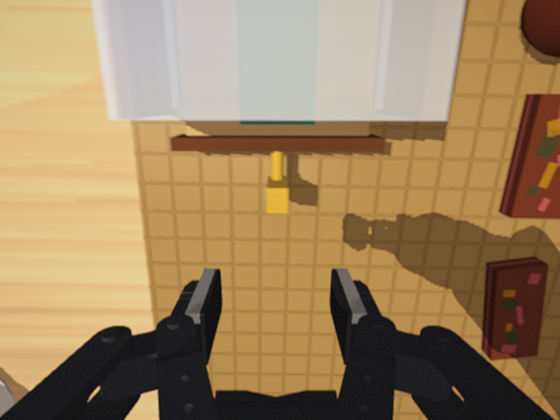

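```bash
python3 -m jog '[[[0.001,-0.0017,-0.164],[0,0,0],0.05],[[0.001,-0.0017,-0.164],[0,0,0],0.05],[[0.001,-0.0017,-0.164],[0,0,0],0.05],[[0.001,-0.0017,-0.164],[0,0,0],0.05],[[0.001,-0.0017,-0.164],[0,0,0],0.01],[[0.001,-0.0017,-0.164],[0,0,0],0.01],[[0.001,-0.0017,-0.164],[0,0,0],0.01],[[0.001,-0.0017,-0.164],[0,0,0],0.01]]' 50; python3 -c "
from h import *
pose()"
```

```text
t: 3.0
position: [605.2, 258.4, 57.2]
orientation: [2.218, 0.025, -2.211]
wrist_force: [1.7, 7.6, -14.7]
grip_width: 0.198
t 3.0 pos [605.2 258.4  57.2] toolx [ 0.003  0.004 -1.   ] jawyaw -88.95 F [  1.66   7.59 -14.65] w 16.9 j7 -2.01 cam [ 81.   1. 135.]
```

```bash
python3 -m jog '[[[-0.015,-0.0003,0],[0,0,0],0.01],[[-0.035,-0.0006,0],[0,0,0],0.01],[[-0.055,-0.001,0],[0,0,0],0.01],[[-0.075,-0.0013,0],[0,0,0],0.01],[[-0.095,-0.0017,0],[0,0,0],0.01],[[-0.115,-0.002,0],[0,0,0],0.01],[[-0.13,-0.0023,0],[0,0,0],0.01],[[-0.14,-0.0024,0],[0,0,0],0.01],[[-0.145,-0.0025,0],[0,0,0],0.01],[[-0.145,-0.0025,0],[0,0,0],0.01]]'; python3 -c "
from h import *
pose()"; python3 -m jog '[[[-0.003,0,0],[0,0,0],0.01],[[-0.006,-0.0001,0],[0,0,0],0.01],[[-0.009,-0.0001,0],[0,0,0],0.01],[[-0.009,-0.0001,0],[0,0,0],0.01]]'; python3 -c "
from h import *
pose()"
```

```text
t: 4.0
position: [459.8, 255.9, 57.1]
orientation: [2.218, 0.026, -2.211]
wrist_force: [-1.6, 8.3, -12.2]
grip_width: 0.204
t 4.0 pos [459.8 255.9  57.1] toolx [ 0.003  0.004 -1.   ] jawyaw -88.92 F [ -1.56   8.31 -12.18] w 17.4 j7 -2.11 cam [ 81.   1. 135.]
t: 4.4
position: [454.0, 255.8, 57.2]
orientation: [2.224, 0.025, -2.207]
wrist_force: [7.0, 6.7, -18.2]
grip_width: 0.201
t 4.4 pos [454.  255.8  57.2] toolx [ 0.008  0.006 -1.   ] jawyaw -89.02 F [  6.99   6.73 -18.16] w 17.1 j7 -2.12 cam [ 80.   1. 135.]
```

```bash
python3 -m jog '[[[-0.003,0,0],[0,0,0],0.01],[[-0.003,0,0],[0,0,0],0.01],[[0.003,0.0,0],[0,0,0],0.01],[[0.003,0.0,0],[0,0,0],0.04],[[0.003,0.0,0],[0,0,0],0.04],[[0.003,0.0,0],[0,0,0],0.04],[[0.003,0.0,0.05],[0,0,0],0.04],[[0.003,0.0,0.10],[0,0,0],0.085],[[0.003,0.0,0.15],[0,0,0],0.085],[[0.003,0,0.17],[0,0,0],0.085]]'; python3 -c "
from h import *
pose()"
```

```text
t: 5.4
position: [454.4, 253.1, 230.1]
orientation: [2.221, 0.022, -2.209]
wrist_force: [0.9, 1.1, -1.5]
grip_width: 0.956
t 5.4 pos [454.4 253.1 230.1] toolx [ 0.005  0.004 -1.   ] jawyaw -89.09 F [ 0.91  1.12 -1.52] w 81.6 j7 -2.13 cam [ 81.   1. 135.]
```

```bash
python3 -c "
from h import *
pose();grab('wrist','w2');z=load('w2')
for r in ((65,80),(38,52),(110,130),(18,28)):
  print(r)
  for b in blobs(z,*r,None,300): print(b)
print('pad')
for b in blobs(z,15,28,lambda c:c[...,1]>c[...,2]+15,300): print(b)
"
```

```text
t 5.4 pos [454.4 253.1 230.1] toolx [ 0.005  0.004 -1.   ] jawyaw -89.09 F [ 0.91  1.12 -1.52] w 81.6 j7 -2.13 cam [ 81.   1. 135.]
(65, 80)
(array([273., 197.]), 454.8, 256.3, 22.5, 17.9, 0.7, 72.1, np.int32(541))
(38, 52)
(array([273., 147.]), 485.2, 256.8, 190.3, 39.4, -89.0, 45.1, np.int32(3220))
(110, 130)
(18, 28)
(array([273.,  67.]), 562.9, 258.2, 188.8, 116.8, -89.1, 22.4, np.int32(25503))
(array([548.,  34.]), 600.4, 8.9, 49.7, 24.1, 0.8, 21.9, np.int32(1376))
(array([535., 183.]), 460.6, -14.2, 120.8, 52.4, 9.2, 22.2, np.int32(5524))
pad
(array([273.,  61.]), 568.3, 258.2, 105.3, 69.2, 0.8, 22.9, np.int32(9396))
```

View pics/w2.png

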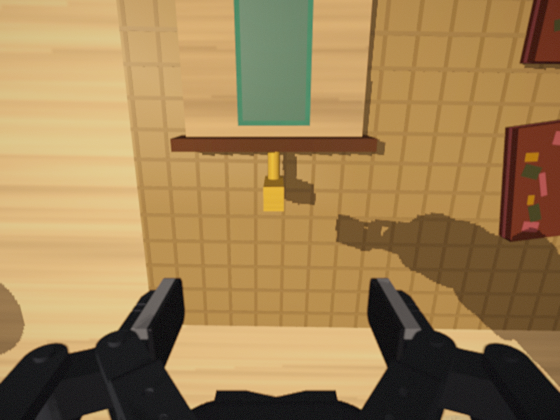

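```bash
python3 -m jog '[[[0.006,-0.268,-0.03],[0,0,8.4],0.085],[[0.006,-0.268,-0.03],[0,0,8.4],0.085],[[0.006,-0.268,-0.03],[0,0,8.4],0.085],[[0.006,-0.268,-0.03],[0,0,8.4],0.085],[[0.006,-0.268,-0.03],[0,0,8.4],0.085],[[0.006,-0.268,-0.03],[0,0,8.4],0.085],[[0.006,-0.268,-0.03],[0,0,8.4],0.085]]'; cat >> h.py <<'E'
def look(fn,zlo=15,zhi=28,amin=1500):
    o,M,y=pose();grab('wrist',fn);z=load(fn)
    for b in blobs(z,zlo,zhi,lambda c:(c[...,2]>c[...,1]-5) if zlo<0 else c[...,2]>=0,amin):
        dy=((b[5]-90-y)+90)%180-90
        print(b,'shift',round(b[1]-o['position'][0],1),round(b[2]-o['position'][1],1),'turn',round(dy,1))
E
python3 -c "
from h import *
look('w3')
print('scene');grab('scene','s1')
for b in blobs(load('s1'),15,28): 
  if b[3]<135 and b[4]<70 and b[4]>45: print(b)"
```

```text
t: 6.15
position: [458.5, -18.8, 195.2]
orientation: [2.139, 0.168, -2.139]
wrist_force: [0.4, -0.6, -0.2]
grip_width: 0.995
t 6.15 pos [458.5 -18.8 195.2] toolx [-0.    -0.001 -1.   ] jawyaw -80.99 F [ 0.38 -0.56 -0.19] w 85.0 j7 -1.47 cam [ 81.  13. 135.]
(array([35., 53.]), 537.4, 197.9, 94.3, 64.7, 7.4, 22.1, np.int32(7212)) shift 78.9 216.7 turn -1.6
(array([290.,  27.]), 597.7, -7.6, 54.1, 43.9, -90.0, 22.1, np.int32(3808)) shift 139.2 11.2 turn 81.0
(array([429.,  49.]), 596.9, -124.3, 75.9, 55.1, 9.0, 22.1, np.int32(6959)) shift 138.4 -105.5 turn -0.0
(array([540.,  67.]), 605.3, -225.1, 89.8, 41.2, 6.8, 22.0, np.int32(4268)) shift 146.8 -206.3 turn -2.2
(array([273., 185.]), 461.2, -16.1, 119.9, 54.0, 9.0, 22.2, np.int32(7410)) shift 2.7 2.7 turn -0.0
(array([494., 227.]), 453.3, -233.3, 120.6, 56.0, 3.8, 22.2, np.int32(7148)) shift -5.2 -214.5 turn -5.2
scene
(array([279., 165.]), 453.3, -232.5, 123.3, 58.0, 4.8, 22.1, np.int32(537))
(array([236., 191.]), 620.7, -231.1, 121.2, 58.3, 6.1, 22.2, np.int32(656))
(array([329., 205.]), 460.3, -14.6, 124.4, 55.6, 9.2, 22.4, np.int32(677))
(array([262., 213.]), 618.2, -119.9, 122.5, 56.5, 9.6, 22.3, np.int32(734))
(array([193., 207.]), 752.4, -254.1, 78.3, 61.5, -9.8, 20.8, np.int32(227))
(array([286., 241.]), 635.3, -7.2, 121.6, 56.3, 0.2, 22.3, np.int32(877))
```

View pics/w3.png

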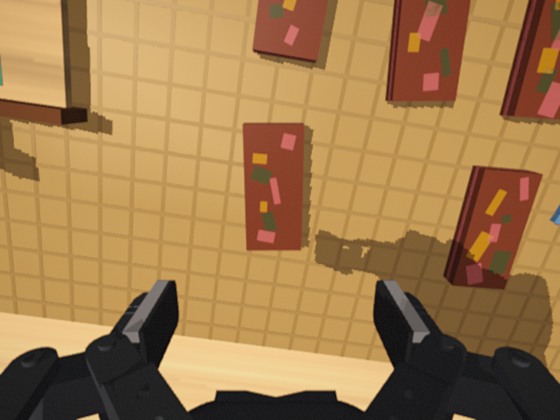

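```bash
python3 -m jog '[[[0.0027,0.0027,-0.06],[0,0,0],0.085],[[0.0027,0.0027,-0.11],[0,0,0],0.085],[[0.0027,0.0027,-0.155],[0,0,0],0.085],[[0.0027,0.0027,-0.18],[0,0,0],0.085],[[0.0027,0.0027,-0.186],[0,0,0],0.085],[[0.0027,0.0027,-0.186],[0,0,0],0.045],[[0.0027,0.0027,-0.186],[0,0,0],0.045],[[0.0027,0.0027,-0.186],[0,0,0],0.045],[[0.0027,0.0027,-0.186],[0,0,0],0.045]]' 50; python3 -c "
from h import *
pose()"; python3 -m jog '[[[0,0,0.01],[0,0,0],0.045],[[0,0,0.04],[0,0,0],0.045],[[0,0,0.07],[0,0,0],0.045],[[0,0,0.08],[0,0,0],0.045],[[0,0,0.08],[0,0,0],0.045],[[0,0,0.08],[0,0,0],0.045],[[0,0,0.08],[0,0,0],0.045]]'; python3 -c "
from h import *
pose()"
```

```text
t: 7.15
position: [462.1, -11.2, 9.1]
orientation: [2.136, 0.177, -2.135]
wrist_force: [-0.8, -1.4, -2.7]
grip_width: 0.616
t 7.15 pos [462.1 -11.2   9.1] toolx [ 0.     0.001 -1.   ] jawyaw -80.54 F [-0.84 -1.36 -2.69] w 52.6 j7 -2.24 cam [ 80.  14. 135.]
t: 7.85
position: [461.5, -12.3, 88.0]
orientation: [2.134, 0.175, -2.138]
wrist_force: [0.4, 0.5, -4.0]
grip_width: 0.619
t 7.85 pos [461.5 -12.3  88. ] toolx [-0.002 -0.    -1.   ] jawyaw -80.62 F [ 0.43  0.49 -3.99] w 52.9 j7 -2.14 cam [ 81.  14. 135.]
```

```bash
cat >> h.py <<'E'
def held(fn,toff=13,amin=500):
    o,M,y=pose();print('joints',np.round(o['joint_pos'],2));grab('wrist',fn);z=load(fn)
    h=o['position'][2]+toff
    zr=M@np.array([0,0,1.]); lo=-M[:,2]
    col=lambda c:(c[...,2]>c[...,1]+20)&(c[...,2]>c[...,0]+20)
    for b in blobs(z,h-5,h+5,col,amin):
        d=np.array([b[1],b[2]])-o['position'][:2]
        print(b,'off long',round(float(d@lo[:2]),1),'jaw',round(float(d@M[:2,1]),1),'turn',round(((b[5]-90-y)+90)%180-90,1))
E
python3 -c "
from h import *
held('w4')"
```

```text
t 7.85 pos [461.5 -12.3  88. ] toolx [-0.002 -0.    -1.   ] jawyaw -80.62 F [ 0.43  0.49 -3.99] w 52.9 j7 -2.14 cam [ 81.  14. 135.]
joints [ 0.17  0.58 -0.38  2.3   0.61  0.36 -2.14]
(array([277., 271.]), 467.9, -11.0, 104.0, 54.4, 9.5, 101.4, np.int32(28309)) off long 6.6 jaw -0.3 turn 0.1
```

View pics/w4.png

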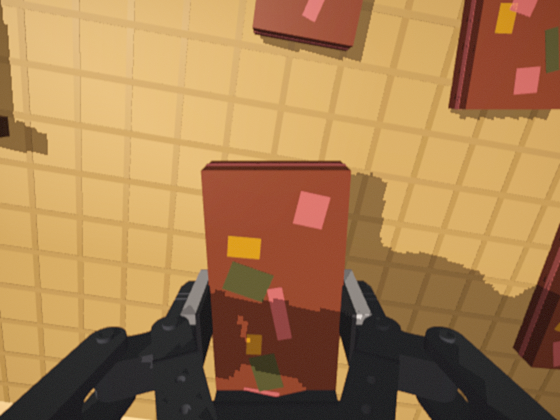

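```bash
python3 -m jog '[[[0.0,0.03,0.04],[0,0,-8.4],0.045],[[0.02,0.07,0.08],[0,0,-8.4],0.045],[[0.02,0.27,0.11],[0,0,-8.4],0.045],[[0.02,0.27,0.11],[0,0,-8.4],0.045],[[0.02,0.27,0.11],[0,0,-8.4],0.045],[[0.02,0.27,0.11],[0,0,-8.4],0.045],[[0.02,0.27,0.11],[0,0,-8.4],0.045],[[0.02,0.27,0.11],[0,0,-8.4],0.045],[[0.02,0.27,0.11],[0,0,-8.4],0.045]]'; cat >> h.py <<'E'
def edge(fn,toff=13):
    z=load(fn);o=env.get_obs();M=Rn.from_rotvec(o['orientation']).as_matrix()
    P=pts(z);c=z['im'].astype(int);h=o['position'][2]+toff
    m=(abs(P[...,2]-h)<5)&(c[...,2]>c[...,1]+20)&(c[...,2]>c[...,0]+20)
    m=cv2.morphologyEx(m.astype(np.uint8),cv2.MORPH_OPEN,np.ones((5,5)))>0
    q=P[m][:,:2]-o['position'][:2]
    l=q@(-M[:2,2]);j=q@M[:2,1];s=abs(j)<24
    print('slab centre rel TCP: long',round(np.percentile(l[s],99.8)-60,1),'jaw',round((np.percentile(j,.5)+np.percentile(j,99.5))/2,1),'top z rel',round(np.median(P[m][:,2])-o['position'][2],1))
E
python3 -c "
from h import *
held('w5');edge('w5');z=load('w5')
print('pad')
for b in blobs(z,15,28,lambda c:c[...,1]>c[...,2]+15,300): print(b)
for r in ((110,130),(18,28)):
  print(r)
  for b in blobs(z,*r,None,300): print(b)
"
```

```text
t: 8.8
position: [481.3, 256.5, 197.8]
orientation: [2.21, 0.017, -2.214]
wrist_force: [-0.1, -0.1, -4.2]
grip_width: 0.618
t 8.8 pos [481.3 256.5 197.8] toolx [-0.002 -0.002 -1.   ] jawyaw -89.02 F [-0.06 -0.13 -4.23] w 52.8 j7 -2.51 cam [ 82.   2. 135.]
joints [-0.23  0.48 -0.51  2.03  0.35  0.72 -2.51]
(array([277., 271.]), 487.9, 257.1, 104.0, 54.6, 0.9, 211.1, np.int32(28271)) off long 6.6 jaw -0.5 turn -0.1
slab centre rel TCP: long -1.8 jaw -1.1 top z rel 13.2
pad
(array([275.,  76.]), 576.7, 258.3, 123.3, 69.2, 0.9, 23.0, np.int32(12874))
(110, 130)
(18, 28)
(array([275.,  79.]), 571.4, 258.1, 189.7, 134.3, -89.0, 22.5, np.int32(33117))
```

View pics/w5.png

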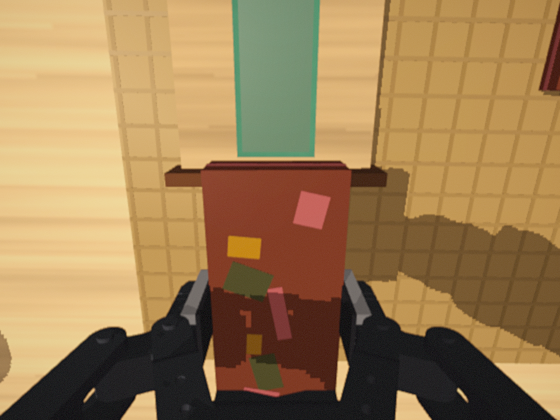

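```bash
python3 -m jog '[[[0.03,0.0014,0],[0,0,0],0.045],[[0.07,0.0014,0],[0,0,0],0.045],[[0.095,0.0014,-0.03],[0,0,0],0.045],[[0.1024,0.0014,-0.07],[0,0,0],0.045],[[0.1024,0.0014,-0.11],[0,0,0],0.045],[[0.1024,0.0014,-0.14],[0,0,0],0.045],[[0.1024,0.0014,-0.15],[0,0,0],0.045],[[0.1024,0.0014,-0.15],[0,0,0],0.045],[[0.1024,0.0014,-0.15],[0,0,0],0.045]]'; python3 -c "
from h import *
held('w6');edge('w6')
z=load('w6')
for r in ((110,130),(38,52),(18,28)):
  print(r)
  for b in blobs(z,*r,None,300): print(b)
print('pad')
for b in blobs(z,15,28,lambda c:c[...,1]>c[...,2]+15,300): print(b)
"
```

```text
t: 9.75
position: [585.0, 258.7, 50.2]
orientation: [2.215, 0.018, -2.212]
wrist_force: [1.3, 0.6, -3.7]
grip_width: 0.613
t 9.75 pos [585.  258.7  50.2] toolx [ 0.001  0.    -1.   ] jawyaw -89.09 F [ 1.28  0.57 -3.66] w 52.3 j7 -2.52 cam [ 81.   2. 135.]
joints [-0.27  0.76 -0.37  1.91  0.5   0.55 -2.52]
(array([277., 271.]), 591.6, 259.3, 104.1, 54.8, 0.8, 63.5, np.int32(28240)) off long 6.6 jaw -0.5 turn -0.1
slab centre rel TCP: long -2.0 jaw 0.0 top z rel 12.8
(110, 130)
(array([280.,  33.]), 677.6, 259.2, 110.7, 9.5, -89.1, 122.1, np.int32(37520))
(array([276., 394.]), 599.2, 259.2, 64.8, 10.4, -89.0, 121.3, np.int32(10565))
(array([ 55., 396.]), 595.5, 313.8, 16.8, 10.4, 57.2, 118.5, np.int32(3463))
(array([497., 396.]), 597.2, 204.7, 17.0, 10.6, -53.5, 118.5, np.int32(3462))
(38, 52)
(array([18., 76.]), 674.5, 363.1, 13.3, 6.4, -88.8, 45.0, np.int32(490))
(array([537.,  75.]), 677.8, 156.8, 12.8, 6.2, -89.1, 45.1, np.int32(491))
(array([276., 162.]), 643.2, 260.0, 54.2, 0.8, -89.1, 46.3, np.int32(551))
(array([140., 414.]), 503.4, 331.6, 18.8, 2.9, -88.2, 42.0, np.int32(375))
(array([411., 413.]), 506.1, 184.1, 18.5, 2.9, -87.3, 42.0, np.int32(387))
(18, 28)
(array([57., 75.]), 674.7, 359.2, 20.4, 6.8, -56.7, 21.5, np.int32(453))
(array([497.,  75.]), 677.7, 160.7, 20.3, 7.1, 56.4, 21.9, np.int32(435))
(array([277., 176.]), 607.7, 258.7, 173.4, 134.1, -89.2, 22.2, np.int32(58114))
(array([210., 368.]), 520.8, 297.3, 35.5, 7.0, 1.8, 22.4, np.int32(404))
(array([341., 369.]), 521.6, 218.9, 35.3, 6.7, -0.7, 22.4, np.int32(384))
pad
(array([277., 149.]), 643.9, 259.4, 69.7, 13.7, -89.8, 22.9, np.int32(3320))
```

View pics/w6.png

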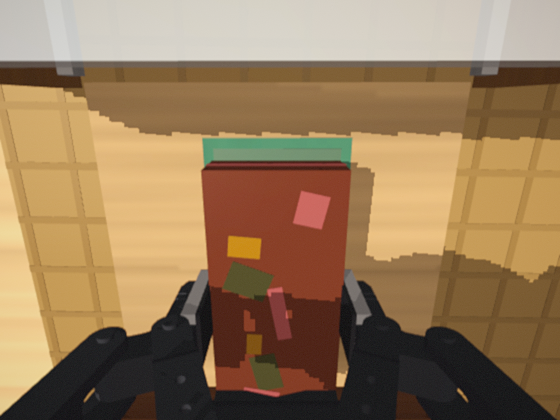

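```bash
python3 -m jog '[[[-0.0005,-0.0004,-0.01],[0,0,0],0.045],[[-0.0005,-0.0004,-0.016],[0,0,0],0.045],[[-0.0005,-0.0004,-0.018],[0,0,0],0.045],[[-0.0005,-0.0004,-0.018],[0,0,0],0.045],[[-0.0005,-0.0004,-0.018],[0,0,0],0.045]]'; python3 -c "
from h import *
pose()"
```

```text
t: 10.3
position: [583.9, 258.6, 31.1]
orientation: [2.213, 0.019, -2.213]
wrist_force: [-0.1, -0.3, -3.6]
grip_width: 0.614
t 10.3 pos [583.9 258.6  31.1] toolx [ 0.  0. -1.] jawyaw -89.04 F [-0.11 -0.31 -3.57] w 52.5 j7 -2.54 cam [ 82.   2. 135.]
```

```bash
python3 -m jog '[[[0,0,-0.0008],[0,0,0],0.045],[[0,0,-0.0008],[0,0,0],0.045],[[0,0,-0.0008],[0,0,0],0.056],[[0,0,-0.0008],[0,0,0],0.07],[[0,0,-0.0008],[0,0,0],0.075],[[0,0,0.03],[0,0,0],0.08],[[0,0,0.07],[0,0,0],0.085],[[-0.04,0,0.11],[0,0,0],0.085],[[-0.09,0,0.13],[0,0,0],0.085],[[-0.09,0,0.13],[0,0,0],0.085]]'; cat >> h.py <<'E'
def pile(fn,ztop,col=None):
    o,M,y=pose();print('joints',np.round(o['joint_pos'],2));grab('wrist',fn);z=load(fn)
    for b in blobs(z,ztop-5,ztop+5,lambda c:(c[...,2]>c[...,1]+20)&(c[...,2]>c[...,0]+20),1500): print('slab',b)
    for b in blobs(z,15,28,lambda c:c[...,1]>c[...,2]+15,300): print('pad',b)
    for b in blobs(z,3,14,lambda c:(c[...,0]>c[...,2]+15)|(c.min(-1)>150),300): print('board',b)
E
python3 -c "
from h import *
pile('w7',44)"
```

```text
t: 11.3
position: [490.2, 259.1, 163.6]
orientation: [2.213, 0.022, -2.211]
wrist_force: [0.1, 0.6, -0.1]
grip_width: 0.999
t 11.3 pos [490.2 259.1 163.6] toolx [ 0.001  0.001 -1.   ] jawyaw -88.87 F [ 0.09  0.64 -0.12] w 85.3 j7 -2.53 cam [ 81.   2. 135.]
joints [-0.26  0.53 -0.46  2.04  0.39  0.65 -2.53]
slab (array([280.,  82.]), 578.2, 258.8, 112.1, 54.0, 1.0, 44.2, np.int32(12417))
slab (array([279., 202.]), 485.3, 256.8, 190.3, 40.2, -89.1, 45.1, np.int32(4630))
pad (array([280.,  93.]), 577.0, 258.2, 124.6, 69.3, 0.9, 22.7, np.int32(2396))
```

View pics/w7.png

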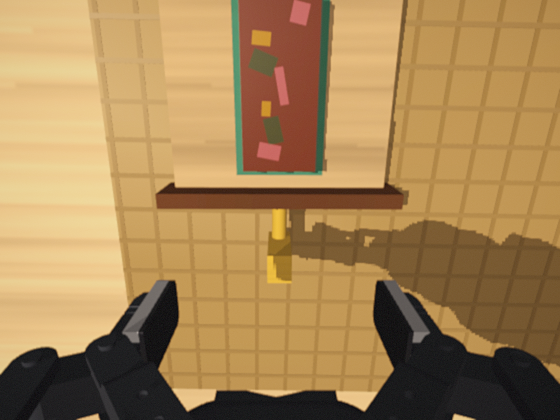

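```bash
python3 -m jog '[[[0.0,-0.03,0.03],[0,0,-1],0.085],[[0.145,-0.266,0.03],[0,0,-1],0.085],[[0.145,-0.266,0.03],[0,0,-1],0.085],[[0.145,-0.266,0.03],[0,0,-1],0.085],[[0.145,-0.266,0.03],[0,0,-1],0.085],[[0.145,-0.266,0.03],[0,0,-1],0.085],[[0.145,-0.266,0.03],[0,0,-1],0.085],[[0.145,-0.266,0.03],[0,0,-1],0.085],[[0.145,-0.266,0.03],[0,0,-1],0.085],[[0.145,-0.266,0.03],[0,0,-1],0.085]]';
python3 -c "
from h import *
look('w8')"
```

```text
t: 12.35
position: [638.6, -6.3, 190.7]
orientation: [-2.221, -0.002, 2.222]
wrist_force: [-0.2, 0.5, -0.2]
grip_width: 0.995
t 12.35 pos [638.6  -6.3 190.7] toolx [-0.001  0.001 -1.   ] jawyaw -89.96 F [-0.17  0.46 -0.19] w 84.9 j7 -2.0 cam [ 82.   0. 135.]
(array([278., 192.]), 636.1, -7.5, 120.0, 54.1, -0.1, 22.2, np.int32(7506)) shift -2.5 -1.2 turn -0.1
(array([517., 207.]), 621.4, -231.9, 120.9, 56.0, 5.4, 22.2, np.int32(7882)) shift -17.2 -225.6 turn 5.4
(array([398., 210.]), 618.3, -121.0, 121.3, 54.9, 9.5, 22.2, np.int32(7418)) shift -20.3 -114.7 turn 9.5
(array([ 59., 247.]), 585.5, 218.1, 168.1, 120.2, -2.2, 22.3, np.int32(11178)) shift -53.1 224.4 turn -2.2
(array([488., 329.]), 487.1, -231.0, 55.2, 55.1, -85.7, 22.2, np.int32(2292)) shift -151.5 -224.7 turn -85.7
```

View pics/w8.png

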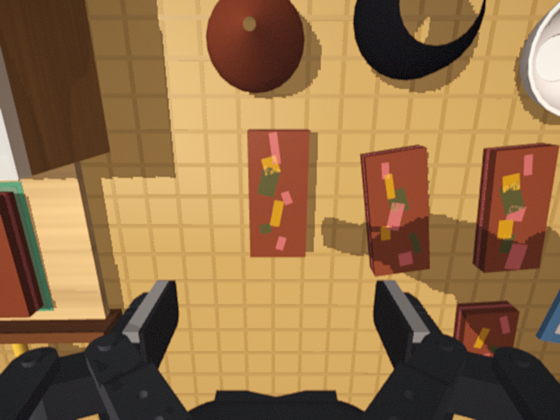

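```bash
python3 -m jog '[[[-0.0025,-0.0012,-0.05],[0,0,0],0.085],[[-0.0025,-0.0012,-0.1],[0,0,0],0.085],[[-0.0025,-0.0012,-0.15],[0,0,0],0.085],[[-0.0025,-0.0012,-0.175],[0,0,0],0.085],[[-0.0025,-0.0012,-0.1817],[0,0,0],0.085],[[-0.0025,-0.0012,-0.1817],[0,0,0],0.045],[[-0.0025,-0.0012,-0.1817],[0,0,0],0.045],[[-0.0025,-0.0012,-0.1817],[0,0,0],0.045],[[-0.0025,-0.0012,-0.1817],[0,0,0],0.045]]' 50;  python3 -c "
from h import *
pose()"; python3 -m jog '[[[0,0,0.01],[0,0,0],0.045],[[0,0,0.05],[0,0,0],0.045],[[0,0,0.09],[0,0,0],0.045],[[0,0,0.11],[0,0,0],0.045],[[0,0,0.11],[0,0,0],0.045],[[0,0,0.11],[0,0,0],0.045],[[0,0,0.11],[0,0,0],0.045]]'; python3 -c "
from h import *
held('w9');edge('w9')"
```

```text
t: 13.3
position: [637.6, -8.5, 11.5]
orientation: [-2.224, 0.001, 2.217]
wrist_force: [-1.6, 0.6, 8.0]
grip_width: 0.62
t 13.3 pos [637.6  -8.5  11.5] toolx [ 0.003  0.    -1.   ] jawyaw -90.05 F [-1.58  0.65  8.03] w 52.9 j7 -2.14 cam [ 81.   0. 135.]
t: 14.0
position: [635.7, -9.1, 118.7]
orientation: [-2.219, 0.001, 2.223]
wrist_force: [-0.1, 0.5, -1.5]
grip_width: 0.623
t 14.0 pos [635.7  -9.1 118.7] toolx [-0.001 -0.    -1.   ] jawyaw -90.06 F [-0.08  0.54 -1.53] w 53.2 j7 -2.06 cam [ 82.   0. 135.]
joints [ 0.21  0.67 -0.43  1.89  0.43  0.68 -2.06]
(array([277., 272.]), 641.1, -8.6, 107.1, 54.7, -0.0, 129.3, np.int32(27646)) off long 5.4 jaw -0.5 turn 0.1
slab centre rel TCP: long -1.2 jaw -0.2 top z rel 10.9
```

```bash
python3 -m jog '[[[0,0,0.04],[0,0,0],0.045],[[0,0,0.06],[0,0,0],0.045],[[0,0,0.06],[0,0,0],0.045],[[0,0,0.06],[0,0,0],0.045],[[0,0,0.06],[0,0,0],0.045]]'; python3 -c "
from h import *
pose()"
```

```text
t: 14.55
position: [635.5, -8.9, 177.8]
orientation: [-2.218, 0.001, 2.224]
wrist_force: [0.1, -0.3, -1.3]
grip_width: 0.626
t 14.55 pos [635.5  -8.9 177.8] toolx [-0.003 -0.    -1.   ] jawyaw -90.04 F [ 0.12 -0.31 -1.28] w 53.5 j7 -2.01 cam [ 82.   0. 135.]
```

```bash
python3 -m jog '[[[-0.1975,-0.322,0.02],[0,0,-12],0.045],[[-0.1975,-0.322,0.02],[0,0,-12],0.045],[[-0.1975,-0.322,0.02],[0,0,-12],0.045],[[-0.1975,-0.322,0.02],[0,0,-12],0.045],[[-0.1975,-0.322,0.02],[0,0,-12],0.045],[[-0.1975,-0.322,0.02],[0,0,-12],0.045],[[-0.1975,-0.322,0.02],[0,0,-12],0.045],[[-0.1975,-0.322,0.02],[0,0,-12],0.045],[[-0.1975,-0.322,0.02],[0,0,-12],0.045],[[-0.1975,-0.322,0.02],[0,0,-12],0.045]]';python3 -m jog '[[[0,0,0],[0,0,0],0.045],[[0,0,0],[0,0,0],0.045]]' >/dev/null; python3 -c "
from h import *
held('w10',11);edge('w10',11);z=load('w10')
for b in blobs(z,3,14,lambda c:(c[...,0]>c[...,2]+15)|(c.min(-1)>150),300): print('board',b)
for b in blobs(z,3,14,lambda c:(c.min(-1)>140),300): print('white',b)
"
```

```text
t: 15.55
position: [438.2, -330.9, 198.4]
orientation: [-2.108, 0.223, 2.111]
wrist_force: [1.2, -0.1, -1.0]
grip_width: 0.62
t 15.75 pos [ 439.7 -329.3  199.1] toolx [-0.     0.001 -1.   ] jawyaw -101.91 F [ 0.53 -0.41 -0.36] w 52.7 j7 -1.57 cam [ 80. -16. 135.]
joints [ 0.87  0.48 -0.46  2.02  0.32  0.71 -1.57]
(array([277., 271.]), 445.0, -329.8, 107.1, 55.5, -12.2, 209.8, np.int32(27838)) off long 5.3 jaw -0.6 turn -0.3
slab centre rel TCP: long -1.3 jaw -0.6 top z rel 10.6
board (array([282.,  77.]), 532.4, -353.8, 131.3, 84.1, -11.4, 8.4, np.int32(14957))
white (array([281.,  75.]), 534.4, -354.1, 127.1, 61.4, -11.2, 8.6, np.int32(10662))
```

View pics/w10.png

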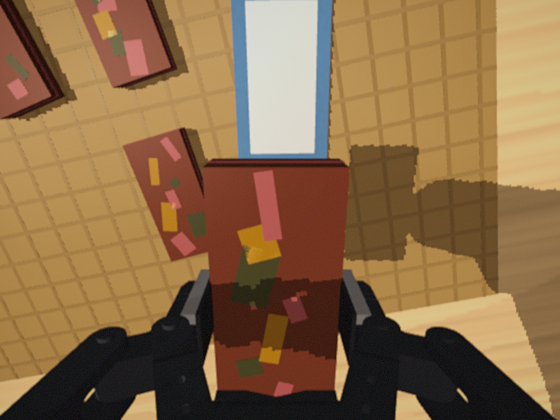

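```bash
python3 -m jog '[[[0.04,-0.011,0],[0,0,0.7],0.045],[[0.08,-0.021,-0.02],[0,0,0.7],0.045],[[0.0959,-0.0256,-0.06],[0,0,0.7],0.045],[[0.0959,-0.0256,-0.10],[0,0,0.7],0.045],[[0.0959,-0.0256,-0.14],[0,0,0.7],0.045],[[0.0959,-0.0256,-0.16],[0,0,0.7],0.045],[[0.0959,-0.0256,-0.16],[0,0,0.7],0.045],[[0.0959,-0.0256,-0.16],[0,0,0.7],0.045],[[0.0959,-0.0256,-0.16],[0,0,0.7],0.045]]'; python3 -c "
from h import *
held('w11',11);edge('w11',11);z=load('w11')
for b in blobs(z,3,14,lambda c:(c[...,0]>c[...,2]+15)|(c.min(-1)>150),300): print('board',b)
for b in blobs(z,3,14,lambda c:(c.min(-1)>140),300): print('white',b)
"
```

```text
t: 16.7
position: [535.9, -356.4, 41.0]
orientation: [-2.12, 0.211, 2.116]
wrist_force: [-0.5, -0.5, -0.7]
grip_width: 0.618
t 16.7 pos [ 535.9 -356.4   41. ] toolx [ 0.002 -0.001 -1.   ] jawyaw -101.32 F [-0.54 -0.51 -0.72] w 52.8 j7 -1.7 cam [ 80. -15. 135.]
joints [ 0.71  0.77 -0.33  1.91  0.46  0.53 -1.7 ]
(array([277., 272.]), 541.3, -357.0, 106.7, 55.7, -11.3, 51.7, np.int32(27827)) off long 5.4 jaw -0.5 turn 0.0
slab centre rel TCP: long -1.3 jaw -0.7 top z rel 10.5
board (array([266., 157.]), 567.8, -360.6, 84.6, 82.6, 78.8, 8.3, np.int32(9275))
board (array([210., 359.]), 482.3, -304.8, 30.1, 6.9, -13.4, 8.3, np.int32(300))
white (array([229., 155.]), 592.3, -344.6, 117.5, 59.1, -56.7, 7.8, np.int32(375))
white (array([272., 151.]), 593.7, -365.7, 61.5, 7.3, 79.6, 8.6, np.int32(1757))
```

View pics/w11.png

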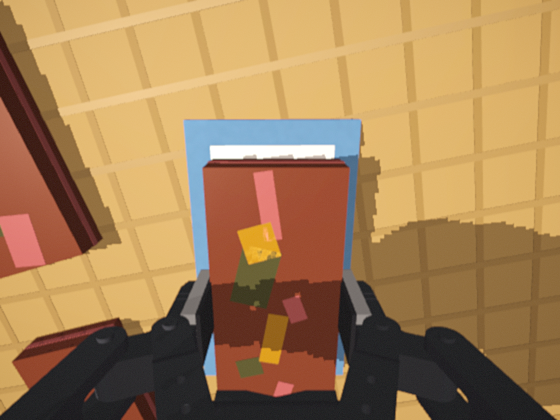

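```bash
python3 -m jog '[[[0.0005,0.0017,-0.01],[0,0,0],0.045],[[0.0005,0.0017,-0.018],[0,0,0],0.045],[[0.0005,0.0017,-0.0205],[0,0,0],0.045],[[0.0005,0.0017,-0.0205],[0,0,0],0.045],[[0.0005,0.0017,-0.0205],[0,0,0],0.045]]'; python3 -c "
from h import *
pose()"
```

```text
t: 17.25
position: [535.1, -354.5, 19.5]
orientation: [-2.117, 0.211, 2.118]
wrist_force: [-3.7, 1.4, 10.9]
grip_width: 0.616
t 17.25 pos [ 535.1 -354.5   19.5] toolx [-0. -0. -1.] jawyaw -101.34 F [-3.65  1.37 10.89] w 52.6 j7 -1.72 cam [ 80. -16. 135.]
```

```bash
python3 -m jog '[[[0,0,0.0006],[0,0,0],0.045],[[0,0,0.0006],[0,0,0],0.056],[[0,0,0.0006],[0,0,0],0.07],[[0,0,0.0006],[0,0,0],0.075],[[0,0,0.03],[0,0,0],0.08],[[0,0,0.07],[0,0,0],0.085],[[-0.04,0.008,0.11],[0,0,0],0.085],[[-0.085,0.017,0.14],[0,0,0],0.085],[[-0.085,0.017,0.14],[0,0,0],0.085],[[-0.085,0.017,0.14],[0,0,0],0.085]]'; cat >> h.py <<'E'
def bpile(fn,ztop):
    o,M,y=pose();grab('wrist',fn);z=load(fn)
    for b in blobs(z,ztop-5,ztop+5,lambda c:(c[...,2]>c[...,1]+20)&(c[...,2]>c[...,0]+20),1500): print('slab',b)
    for b in blobs(z,3,14,lambda c:(c[...,0]>c[...,2]+15),300): print('board',b)
E
python3 -c "
from h import *
bpile('w12',30);print('scene');grab('scene','s2')
for b in blobs(load('s2'),15,28): 
  if b[3]<135 and b[4]<70 and b[4]>45: print(b)"
```

```text
t: 18.25
position: [449.2, -338.3, 160.3]
orientation: [-2.118, 0.214, 2.116]
wrist_force: [1.1, 0.3, -0.2]
grip_width: 0.994
t 18.25 pos [ 449.2 -338.3  160.3] toolx [ 0.001 -0.002 -1.   ] jawyaw -101.43 F [ 1.07  0.26 -0.15] w 84.9 j7 -1.6 cam [ 80. -15. 135.]
slab (array([275.,  85.]), 533.9, -353.8, 119.9, 54.2, -11.4, 30.2, np.int32(12279))
board (array([274., 100.]), 529.9, -353.3, 140.1, 84.2, -11.2, 8.2, np.int32(6396))
scene
(array([279., 165.]), 451.9, -232.2, 122.8, 58.1, 3.5, 22.3, np.int32(529))
(array([236., 191.]), 621.7, -230.5, 122.1, 57.2, 5.1, 22.5, np.int32(652))
(array([262., 213.]), 617.1, -120.0, 122.7, 57.3, 9.1, 22.5, np.int32(737))
```

View pics/w12.png

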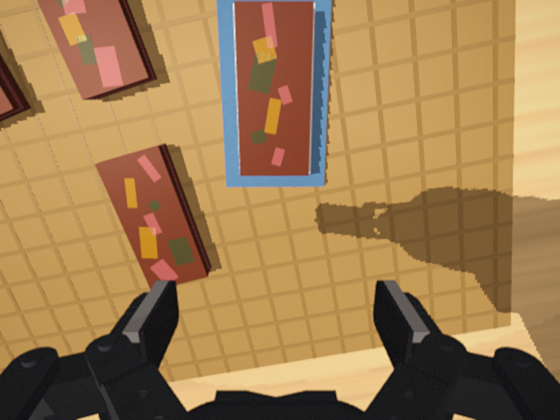

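```bash
python3 -m jog '[[[0.0035,0.106,0.02],[0,0,15.1],0.085],[[0.0035,0.106,0.02],[0,0,15.1],0.085],[[0.0035,0.106,0.02],[0,0,15.1],0.085],[[0.0035,0.106,0.02],[0,0,15.1],0.085],[[0.0035,0.106,0.02],[0,0,15.1],0.085],[[0.0035,0.106,0.02],[0,0,15.1],0.085],[[0.0035,0.106,0.02],[0,0,15.1],0.085]]';
python3 -c "
from h import *
look('w13')"
```

```text
t: 19.05
position: [453.7, -232.8, 178.3]
orientation: [2.189, 0.07, -2.19]
wrist_force: [-0.1, 0.9, -0.3]
grip_width: 0.998
t 19.05 pos [ 453.7 -232.8  178.3] toolx [-0.001  0.    -1.   ] jawyaw -86.37 F [-0.14  0.86 -0.32] w 85.3 j7 -1.57 cam [ 81.   5. 135.]
(array([148.,  30.]), 580.6, -127.2, 55.1, 43.9, -80.8, 22.1, np.int32(4527)) shift 126.9 105.6 turn -84.4
(array([291.,  33.]), 584.7, -235.9, 54.1, 46.2, -84.4, 22.2, np.int32(4755)) shift 131.0 -3.1 turn -88.0
(array([277., 193.]), 453.3, -233.7, 120.4, 54.1, 4.0, 22.2, np.int32(8145)) shift -0.4 -0.9 turn 0.4
```

View pics/w13.png

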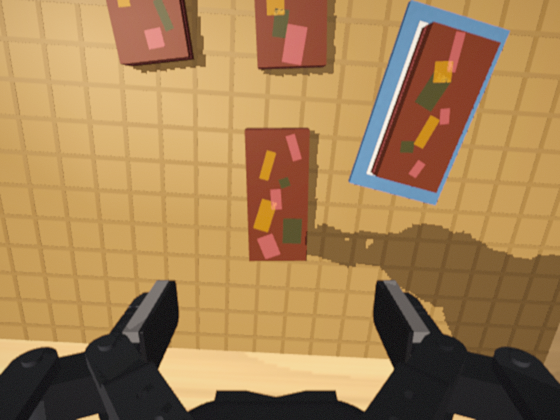

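```bash
python3 -m jog '[[[-0.0004,-0.0009,-0.05],[0,0,0.4],0.085],[[-0.0004,-0.0009,-0.1],[0,0,0.4],0.085],[[-0.0004,-0.0009,-0.145],[0,0,0.4],0.085],[[-0.0004,-0.0009,-0.164],[0,0,0.4],0.085],[[-0.0004,-0.0009,-0.169],[0,0,0.4],0.085],[[-0.0004,-0.0009,-0.169],[0,0,0.4],0.045],[[-0.0004,-0.0009,-0.169],[0,0,0.4],0.045],[[-0.0004,-0.0009,-0.169],[0,0,0.4],0.045],[[-0.0004,-0.0009,-0.169],[0,0,0.4],0.045]]' 50;  python3 -c "
from h import *
pose()"; python3 -m jog '[[[0,0,0.01],[0,0,0],0.045],[[0,0,0.05],[0,0,0],0.045],[[0,0,0.1],[0,0,0],0.045],[[0,0,0.15],[0,0,0],0.045],[[0,0,0.17],[0,0,0],0.045],[[0,0,0.17],[0,0,0],0.045],[[0,0,0.17],[0,0,0],0.045],[[0,0,0.17],[0,0,0],0.045]]'; python3 -c "
from h import *
held('w14');edge('w14')"
```

```text
t: 20.0
position: [453.9, -233.1, 11.4]
orientation: [2.187, 0.077, -2.182]
wrist_force: [-1.0, 0.4, 8.6]
grip_width: 0.619
t 20.0 pos [ 453.9 -233.1   11.4] toolx [ 0.002 -0.001 -1.   ] jawyaw -85.89 F [-0.99  0.43  8.61] w 52.8 j7 -1.82 cam [ 81.   6. 135.]
t: 20.8
position: [452.3, -232.4, 178.7]
orientation: [2.182, 0.08, -2.187]
wrist_force: [0.0, -0.0, -3.9]
grip_width: 0.618
t 20.8 pos [ 452.3 -232.4  178.7] toolx [-0.002  0.001 -1.   ] jawyaw -85.85 F [ 0.04 -0.04 -3.86] w 52.8 j7 -1.58 cam [ 82.   6. 135.]
joints [ 0.77  0.48 -0.56  2.12  0.42  0.65 -1.58]
(array([274., 268.]), 458.2, -231.6, 107.4, 55.2, 3.9, 189.5, np.int32(28181)) off long 6.0 jaw -0.4 turn -0.2
slab centre rel TCP: long -0.7 jaw -0.2 top z rel 11.0
```

```bash
python3 -m jog '[[[0.038,0.491,0.02],[0,0,-3.2],0.045],[[0.038,0.491,0.02],[0,0,-3.2],0.045],[[0.038,0.491,0.02],[0,0,-3.2],0.045],[[0.038,0.491,0.02],[0,0,-3.2],0.045],[[0.038,0.491,0.02],[0,0,-3.2],0.045],[[0.038,0.491,0.02],[0,0,-3.2],0.045],[[0.038,0.491,0.02],[0,0,-3.2],0.045],[[0.038,0.491,0.02],[0,0,-3.2],0.045],[[0.038,0.491,0.02],[0,0,-3.2],0.045],[[0.038,0.491,0.02],[0,0,-3.2],0.045]]'; python3 -m jog '[[[0,0,0],[0,0,0],0.045],[[0,0,0],[0,0,0],0.045],[[0,0,0],[0,0,0],0.045]]' >/dev/null; python3 -c "
from h import *
pile('w15',44);edge('w15',11)"
```

```text
t: 21.85
position: [490.4, 261.5, 198.5]
orientation: [2.209, 0.02, -2.214]
wrist_force: [0.6, 0.4, -2.4]
grip_width: 0.617
t 22.15 pos [490.7 257.2 198.5] toolx [-0.002 -0.002 -1.   ] jawyaw -89.06 F [ 0.04 -0.42 -3.98] w 52.5 j7 -2.53 cam [ 82.   2. 135.]
joints [-0.2   0.5  -0.55  2.01  0.38  0.74 -2.53]
slab (array([211.,  85.]), 572.6, 309.4, 119.7, 54.5, 1.7, 44.1, np.int32(9493))
pad (array([282.,  74.]), 586.3, 258.2, 123.5, 69.0, 1.0, 23.0, np.int32(10976))
slab centre rel TCP: long -0.8 jaw -0.7 top z rel 10.4
```

View pics/w15.png

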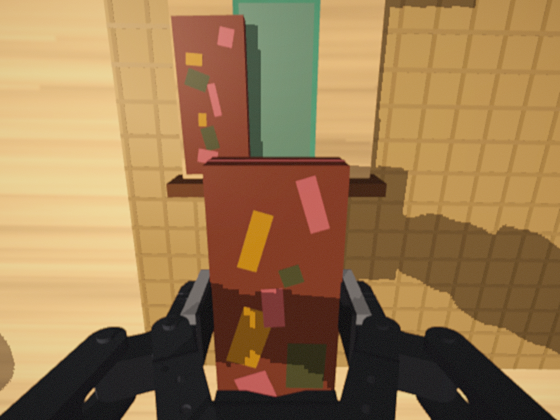

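The slab on the shelf has been knocked about 5 cm aside, to (572.6, 309.4), and still lies flat. I'll set the held stone down on the table first, then re-place the shelf slab.

```bash
python3 -m jog '[[[0,-0.05,-0.02],[0,0,0],0.045],[[0,-0.1,-0.04],[0,0,0],0.045],[[0,-0.14,-0.06],[0,0,0],0.045],[[0,-0.177,-0.09],[0,0,0],0.045],[[0,-0.177,-0.13],[0,0,0],0.045],[[0,-0.177,-0.165],[0,0,0],0.045],[[0,-0.177,-0.182],[0,0,0],0.045],[[0,-0.177,-0.186],[0,0,0],0.045],[[0,-0.177,-0.186],[0,0,0],0.045],[[0,-0.177,-0.186],[0,0,0],0.045]]';  python3 -c "
from h import *
pose()"
```

```text
t: 23.2
position: [491.8, 81.2, 14.8]
orientation: [2.215, 0.018, -2.212]
wrist_force: [-0.3, 0.3, -3.9]
grip_width: 0.616
t 23.2 pos [491.8  81.2  14.8] toolx [ 0.001  0.    -1.   ] jawyaw -89.08 F [-0.27  0.33 -3.89] w 52.6 j7 -2.54 cam [ 81.   2. 135.]
```

```bash
python3 -m jog '[[[0,0,-0.0036],[0,0,0],0.045],[[0,0,-0.0036],[0,0,0],0.045],[[0,0,-0.0036],[0,0,0],0.056],[[0,0,-0.0036],[0,0,0],0.07],[[0,0,-0.0036],[0,0,0],0.075],[[0,0,0.03],[0,0,0],0.08],[[0,0,0.08],[0,0,0],0.085],[[0,0.02,0.12],[0,0,0],0.085],[[0.02,0.06,0.15],[0,0,0],0.085],[[0.05,0.1,0.18],[0,0,0],0.085]]';python3 -m jog '[[[0.03,0.128,0],[0,0,0.8],0.085],[[0.03,0.128,0],[0,0,0.8],0.085],[[0.03,0.128,0],[0,0,0.8],0.085],[[0.03,0.128,0],[0,0,0.8],0.085],[[0.03,0.128,0],[0,0,0.8],0.085],[[0.03,0.128,0],[0,0,0.8],0.085]]'; python3 -c "
from h import *
look('w16',36,50)"
```

```text
t: 24.2
position: [534.9, 173.6, 190.0]
orientation: [2.214, 0.018, -2.213]
wrist_force: [2.0, 0.4, -0.5]
grip_width: 0.993
t: 24.8
position: [565.1, 299.5, 187.3]
orientation: [2.205, 0.031, -2.207]
wrist_force: [0.1, -0.4, -0.2]
grip_width: 0.996
t 24.8 pos [565.1 299.5 187.3] toolx [-0.001 -0.002 -1.   ] jawyaw -88.3 F [ 0.13 -0.42 -0.24] w 85.0 j7 -2.52 cam [ 82.   3. 135.]
(array([264., 188.]), 571.9, 309.3, 120.5, 54.1, 1.6, 44.2, np.int32(9057)) shift 6.8 9.8 turn -0.1
(array([319., 275.]), 475.2, 256.5, 189.7, 61.3, -89.0, 44.8, np.int32(3905)) shift -89.9 -43.0 turn 89.3
```

View pics/w16.png

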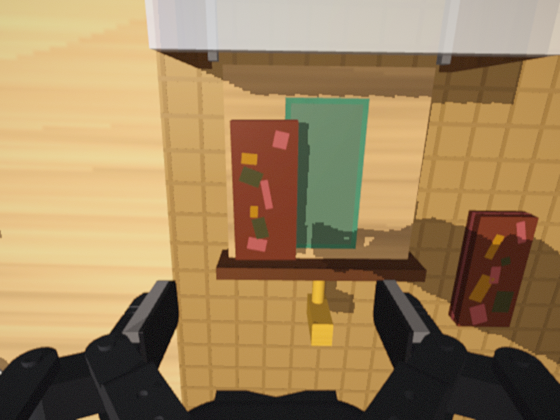

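```bash
python3 -m jog '[[[0.0068,0.0098,-0.05],[0,0,0],0.085],[[0.0068,0.0098,-0.095],[0,0,0],0.085],[[0.0068,0.0098,-0.13],[0,0,0],0.085],[[0.0068,0.0098,-0.149],[0,0,0],0.085],[[0.0068,0.0098,-0.154],[0,0,0],0.085],[[0.0068,0.0098,-0.154],[0,0,0],0.045],[[0.0068,0.0098,-0.154],[0,0,0],0.045],[[0.0068,0.0098,-0.154],[0,0,0],0.045],[[0.0068,0.0098,-0.154],[0,0,0],0.045]]' 50;  python3 -c "
from h import *
pose()"; python3 -m jog '[[[0,0,0.005],[0,0,0],0.045],[[0,0,0.02],[0,0,0],0.045],[[0,-0.02,0.022],[0,0,-0.7],0.045],[[0,-0.04,0.022],[0,0,-0.7],0.045],[[0.0,-0.05,0.022],[0,0,-0.7],0.045],[[0.0,-0.05,0.022],[0,0,-0.7],0.045],[[0.0,-0.05,0.022],[0,0,-0.7],0.045]]'; python3 -c "
from h import *
pile('w17',300);edge('w17',11)
z=load('w17')
for b in blobs(z,110,130,None,3000): print(b)"
```

```text
t: 25.75
position: [573.0, 310.7, 35.5]
orientation: [2.209, 0.034, -2.204]
wrist_force: [-0.8, -2.1, 7.0]
grip_width: 0.617
t 25.75 pos [573.  310.7  35.5] toolx [ 0.002  0.001 -1.   ] jawyaw -88.29 F [-0.83 -2.11  6.95] w 52.7 j7 -2.59 cam [ 81.   3. 135.]
t: 26.45
position: [572.2, 260.8, 55.6]
orientation: [2.213, 0.02, -2.213]
wrist_force: [0.2, -0.4, -2.9]
grip_width: 0.616
t 26.45 pos [572.2 260.8  55.6] toolx [-0.     0.001 -1.   ] jawyaw -88.98 F [ 0.21 -0.44 -2.87] w 52.6 j7 -2.54 cam [ 82.   2. 135.]
joints [-0.27  0.75 -0.37  1.94  0.5   0.55 -2.54]
pad (array([285., 136.]), 609.0, 258.8, 83.2, 69.8, 1.0, 22.9, np.int32(7267))
slab centre rel TCP: long -0.6 jaw 0.4 top z rel 8.7
(array([275., 388.]), 586.3, 261.5, 70.1, 9.9, -89.0, 124.7, np.int32(8465))
(array([ 67., 391.]), 572.9, 317.1, 25.1, 18.5, -0.4, 120.7, np.int32(4663))
(array([485., 391.]), 574.6, 205.8, 25.6, 17.4, 0.9, 120.7, np.int32(4662))
```

View pics/w17.png

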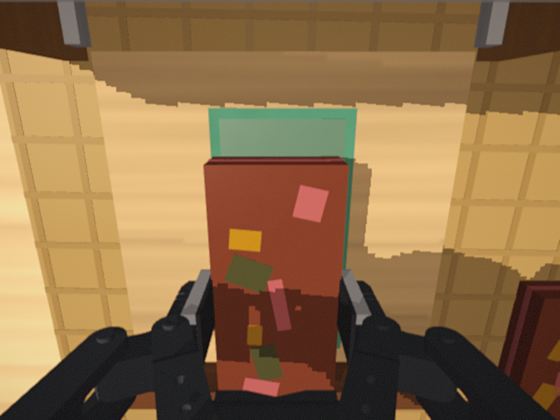

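```bash
python3 -m jog '[[[0.005,-0.001,0],[0,0,0],0.045],[[0.0109,-0.0025,-0.005],[0,0,0],0.045],[[0.0109,-0.0025,-0.012],[0,0,0],0.045],[[0.0109,-0.0025,-0.012],[0,0,0],0.045],[[0.0109,-0.0025,-0.012],[0,0,0],0.045],[[0.0109,-0.0025,-0.012],[0,0,0],0.045]]'; python3 -c "
from h import *
pile('w18',300);edge('w18',9)"
```

```text
t: 27.1
position: [582.7, 258.6, 43.6]
orientation: [2.212, 0.021, -2.212]
wrist_force: [-0.6, -0.5, -4.8]
grip_width: 0.615
t 27.1 pos [582.7 258.6  43.6] toolx [-0.  0. -1.] jawyaw -88.93 F [-0.57 -0.53 -4.82] w 52.6 j7 -2.53 cam [ 82.   2. 135.]
joints [-0.27  0.77 -0.37  1.92  0.5   0.54 -2.53]
pad (array([282., 154.]), 617.3, 258.8, 70.0, 66.3, -89.0, 22.8, np.int32(4080))
slab centre rel TCP: long -0.7 jaw -0.3 top z rel 8.5
```

View pics/w18.png

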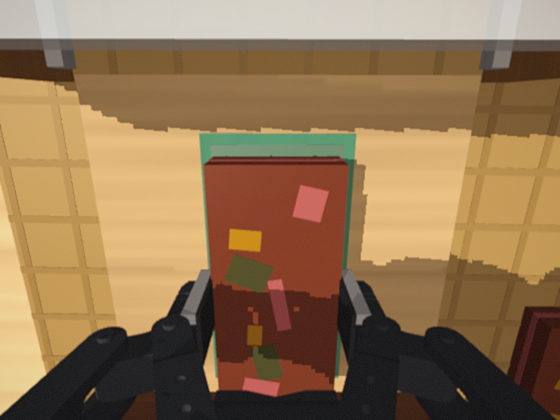

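```bash
python3 -m jog '[[[0.0004,-0.0004,-0.005],[0,0,0],0.045],[[0.0004,-0.0004,-0.008],[0,0,0],0.045],[[0.0004,-0.0004,-0.008],[0,0,0],0.045],[[0.0004,-0.0004,-0.008],[0,0,0],0.045]]'; python3 -c "
from h import *
pose()"
```

```text
t: 27.55
position: [583.4, 258.0, 35.5]
orientation: [2.212, 0.02, -2.212]
wrist_force: [0.2, 0.2, -2.9]
grip_width: 0.616
t 27.55 pos [583.4 258.   35.5] toolx [ 0. -0. -1.] jawyaw -88.95 F [ 0.17  0.17 -2.87] w 52.6 j7 -2.54 cam [ 82.   2. 135.]
```

```bash
python3 -m jog '[[[0,0,-0.0005],[0,0,0],0.045],[[0,0,-0.0005],[0,0,0],0.056],[[0,0,-0.0005],[0,0,0],0.07],[[0,0,-0.0005],[0,0,0],0.075],[[0,0,0.03],[0,0,0],0.08],[[0,0,0.07],[0,0,0],0.085],[[-0.04,-0.02,0.11],[0,0,0],0.085],[[-0.09,-0.06,0.15],[0,0,0],0.085],[[-0.09,-0.08,0.16],[0,0,0],0.085],[[-0.09,-0.08,0.16],[0,0,0],0.085]]'; python3 -c "
from h import *
pile('w19',44)"
```

```text
t: 28.55
position: [491.6, 174.1, 198.3]
orientation: [2.214, 0.015, -2.21]
wrist_force: [0.8, -0.4, 0.1]
grip_width: 0.998
t 28.55 pos [491.6 174.1 198.3] toolx [ 0.002 -0.003 -1.   ] jawyaw -89.09 F [ 0.81 -0.39  0.13] w 85.2 j7 -2.38 cam [ 81.   2. 135.]
joints [-0.08  0.46 -0.52  2.08  0.35  0.69 -2.38]
slab (array([171.,  78.]), 582.9, 258.3, 120.1, 54.8, 1.1, 44.1, np.int32(10772))
slab (array([180., 192.]), 474.6, 257.1, 190.1, 61.8, -89.0, 45.0, np.int32(3685))
pad (array([209.,  91.]), 581.9, 258.1, 132.8, 68.9, 0.8, 22.8, np.int32(1687))
```

View pics/w19.png

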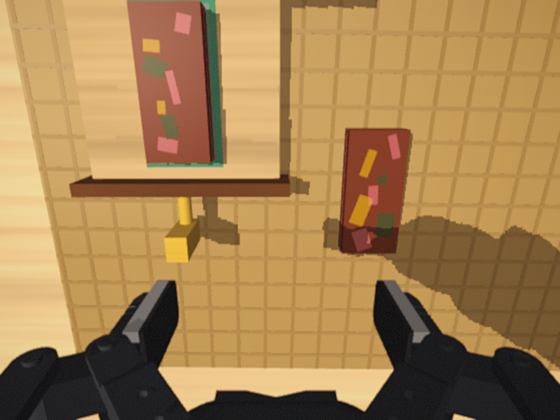

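```bash
python3 -m jog '[[[0,-0.04,0],[0,0,0],0.085],[[0,-0.08,0],[0,0,0],0.085],[[0,-0.093,-0.02],[0,0,0],0.085],[[0,-0.093,-0.02],[0,0,0],0.085],[[0,-0.093,-0.02],[0,0,0],0.085],[[0,-0.093,-0.02],[0,0,0],0.085],[[0,-0.093,-0.02],[0,0,0],0.085]]'; python3 -c "
from h import *
look('w20')"
```

```text
t: 29.3
position: [493.7, 86.7, 176.1]
orientation: [2.213, 0.024, -2.211]
wrist_force: [-1.3, 0.8, 0.4]
grip_width: 0.995
t 29.3 pos [493.7  86.7 176.1] toolx [ 0.001  0.001 -1.   ] jawyaw -88.83 F [-1.26  0.81  0.39] w 85.0 j7 -2.24 cam [ 81.   2. 135.]
(array([115., 102.]), 574.3, 239.4, 164.2, 150.0, 86.7, 22.3, np.int32(18308)) shift 80.6 152.7 turn 85.5
(array([534.,  66.]), 606.0, -114.8, 97.6, 41.1, 10.0, 22.1, np.int32(6627)) shift 112.3 -201.5 turn 8.8
(array([282., 196.]), 491.6, 81.7, 119.9, 54.1, 0.9, 22.2, np.int32(8191)) shift -2.1 -5.0 turn -0.3
```

```bash
python3 -m jog '[[[-0.002,-0.0045,-0.05],[0,0,0],0.085],[[-0.002,-0.0045,-0.1],[0,0,0],0.085],[[-0.002,-0.0045,-0.145],[0,0,0],0.085],[[-0.002,-0.0045,-0.164],[0,0,0],0.085],[[-0.002,-0.0045,-0.168],[0,0,0],0.085],[[-0.002,-0.0045,-0.168],[0,0,0],0.045],[[-0.002,-0.0045,-0.168],[0,0,0],0.045],[[-0.002,-0.0045,-0.168],[0,0,0],0.045],[[-0.002,-0.0045,-0.168],[0,0,0],0.045]]' 50;  python3 -c "
from h import *
pose()"; python3 -m jog '[[[0,0,0.01],[0,0,0],0.045],[[0,0,0.05],[0,0,0],0.045],[[0,0,0.1],[0,0,0],0.045],[[0,0.02,0.15],[0,0,0],0.045],[[0,0.06,0.18],[0,0,0],0.045],[[0,0.1,0.19],[0,0,0],0.045],[[0,0.14,0.19],[0,0,0],0.045],[[0,0.176,0.19],[0,0,0],0.045],[[0,0.176,0.19],[0,0,0],0.045],[[0,0.176,0.19],[0,0,0],0.045]]'; python3 -m jog '[[[0,0,0],[0,0,0],0.045],[[0,0,0],[0,0,0],0.045]]' >/dev/null; python3 -c "
from h import *
pile('w21',44);edge('w21',10)"
```

```text
t: 30.25
position: [492.1, 80.8, 9.2]
orientation: [2.216, 0.021, -2.21]
wrist_force: [-1.6, 1.4, 9.1]
grip_width: 0.62
t 30.25 pos [492.1  80.8   9.2] toolx [ 0.003  0.001 -1.   ] jawyaw -88.96 F [-1.56  1.41  9.15] w 53.0 j7 -2.49 cam [ 81.   2. 135.]
t: 31.25
position: [490.6, 256.6, 198.3]
orientation: [2.211, 0.022, -2.211]
wrist_force: [-0.4, -1.2, -3.6]
grip_width: 0.619
t 31.45 pos [491.4 254.8 197.8] toolx [-0.    -0.001 -1.   ] jawyaw -89.05 F [ 0.11  0.74 -4.  ] w 52.7 j7 -2.53 cam [ 82.   2. 135.]
joints [-0.2   0.5  -0.54  2.01  0.38  0.73 -2.53]
slab (array([274.,  76.]), 585.6, 258.3, 113.8, 54.1, 1.1, 44.2, np.int32(10017))
pad (array([272.,  73.]), 587.2, 258.4, 123.2, 69.2, 1.0, 22.7, np.int32(1901))
slab centre rel TCP: long -0.5 jaw -0.1 top z rel 12.9
```

View pics/w21.png

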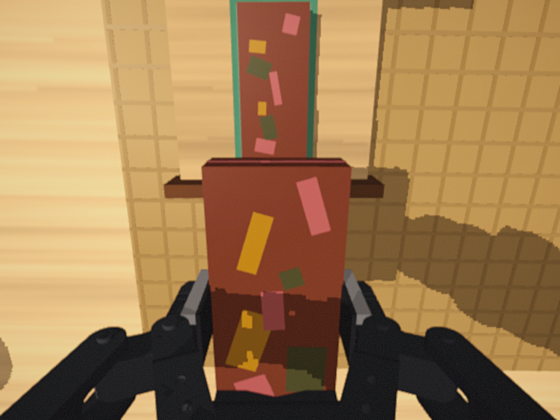

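```bash
python3 -m jog '[[[0.03,0.0035,0],[0,0,0],0.045],[[0.07,0.0035,0],[0,0,0],0.045],[[0.0916,0.0035,-0.03],[0,0,0],0.045],[[0.0916,0.0035,-0.07],[0,0,0],0.045],[[0.0916,0.0035,-0.11],[0,0,0],0.045],[[0.0916,0.0035,-0.13],[0,0,0],0.045],[[0.0916,0.0035,-0.13],[0,0,0],0.045],[[0.0916,0.0035,-0.13],[0,0,0],0.045],[[0.0916,0.0035,-0.13],[0,0,0],0.045]]'; python3 -c "
from h import *
pile('w22',44);edge('w22',13)"
```

```text
t: 32.4
position: [583.9, 260.3, 69.3]
orientation: [2.215, 0.021, -2.211]
wrist_force: [-0.1, 0.4, -3.7]
grip_width: 0.62
t 32.4 pos [583.9 260.3  69.3] toolx [ 0.002  0.001 -1.   ] jawyaw -88.97 F [-0.07  0.36 -3.66] w 52.9 j7 -2.54 cam [ 81.   2. 135.]
joints [-0.24  0.74 -0.42  1.91  0.51  0.6  -2.54]
pad (array([280., 140.]), 644.1, 259.3, 69.6, 13.9, 89.8, 22.8, np.int32(2294))
slab centre rel TCP: long -0.6 jaw -0.3 top z rel 12.8
```

View pics/w22.png

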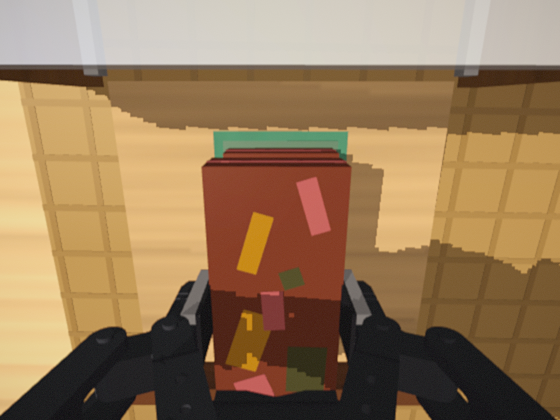

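```bash
python3 -m jog '[[[-0.0008,-0.0019,-0.004],[0,0,0],0.045],[[-0.0008,-0.0019,-0.01],[0,0,0],0.045],[[-0.0008,-0.0019,-0.0145],[0,0,0],0.045],[[-0.0008,-0.0019,-0.0155],[0,0,0],0.045],[[-0.0008,-0.0019,-0.0155],[0,0,0],0.045],[[-0.0008,-0.0019,-0.0155],[0,0,0],0.045]]'; python3 -c "
from h import *
pose()"
```

```text
t: 33.05
position: [582.8, 257.9, 53.2]
orientation: [2.214, 0.019, -2.21]
wrist_force: [-1.3, -3.3, 9.9]
grip_width: 0.621
t 33.05 pos [582.8 257.9  53.2] toolx [ 0.002 -0.    -1.   ] jawyaw -88.96 F [-1.34 -3.29  9.89] w 53.0 j7 -2.55 cam [ 81.   2. 135.]
```

```bash
python3 -m jog '[[[0,0,0.0005],[0,0,0],0.045],[[0,0,0.0005],[0,0,0],0.056],[[0,0,0.0005],[0,0,0],0.07],[[0,0,0.0005],[0,0,0],0.075],[[0,0,0.03],[0,0,0],0.08],[[0,0,0.07],[0,0,0],0.085],[[-0.04,-0.02,0.11],[0,0,0],0.085],[[-0.09,-0.06,0.14],[0,0,0],0.085],[[-0.09,-0.08,0.14],[0,0,0],0.085],[[-0.09,-0.08,0.14],[0,0,0],0.085]]'; python3 -c "
from h import *
pile('w23',66)"
```

```text
t: 34.05
position: [489.7, 173.5, 193.5]
orientation: [2.212, 0.013, -2.212]
wrist_force: [0.5, -0.7, -0.1]
grip_width: 0.998
t 34.05 pos [489.7 173.5 193.5] toolx [ 0.    -0.004 -1.   ] jawyaw -89.1 F [ 0.5  -0.75 -0.06] w 85.2 j7 -2.41 cam [ 82.   2. 135.]
joints [-0.06  0.47 -0.54  2.09  0.38  0.68 -2.41]
slab (array([158.,  79.]), 578.5, 258.2, 112.5, 54.9, 0.9, 66.2, np.int32(12051))
pad (array([212.,  80.]), 580.8, 228.0, 128.9, 11.9, -0.9, 22.8, np.int32(1448))
```

View pics/w23.png

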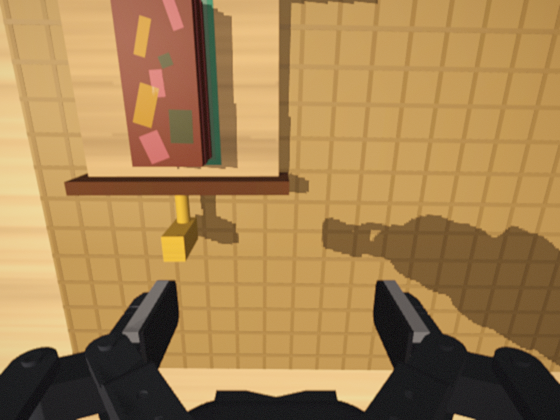

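```bash
python3 -m jog '[[[0.128,-0.29,-0.005],[0,0,8.5],0.085],[[0.128,-0.29,-0.005],[0,0,8.5],0.085],[[0.128,-0.29,-0.005],[0,0,8.5],0.085],[[0.128,-0.29,-0.005],[0,0,8.5],0.085],[[0.128,-0.29,-0.005],[0,0,8.5],0.085],[[0.128,-0.29,-0.005],[0,0,8.5],0.085],[[0.128,-0.29,-0.005],[0,0,8.5],0.085],[[0.128,-0.29,-0.005],[0,0,8.5],0.085],[[0.128,-0.29,-0.005],[0,0,8.5],0.085],[[0.128,-0.29,-0.005],[0,0,8.5],0.085]]'; python3 -m jog '[[[0,0,0],[0,0,0],0.085],[[0,0,0],[0,0,0],0.085]]' >/dev/null; python3 -c "
from h import *
look('w24')"
```

```text
t: 35.1
position: [620.0, -109.4, 187.0]
orientation: [2.133, 0.183, -2.134]
wrist_force: [-0.5, -0.9, 0.7]
grip_width: 0.996
t 35.3 pos [ 620.1 -110.5  187.4] toolx [ 0.  0. -1.] jawyaw -80.33 F [ 0.09  0.54 -0.4 ] w 85.0 j7 -1.73 cam [ 80.  14. 135.]
(array([483.,  56.]), 755.6, -246.2, 78.5, 76.5, 15.1, 21.1, np.int32(4075)) shift 135.5 -135.7 turn 5.4
(array([287., 194.]), 618.4, -121.0, 120.5, 54.2, 9.4, 22.2, np.int32(7681)) shift -1.7 -10.5 turn -0.3
(array([406., 210.]), 621.5, -232.3, 120.6, 55.2, 5.6, 22.2, np.int32(7636)) shift 1.4 -121.8 turn -4.1
```

View pics/w24.png

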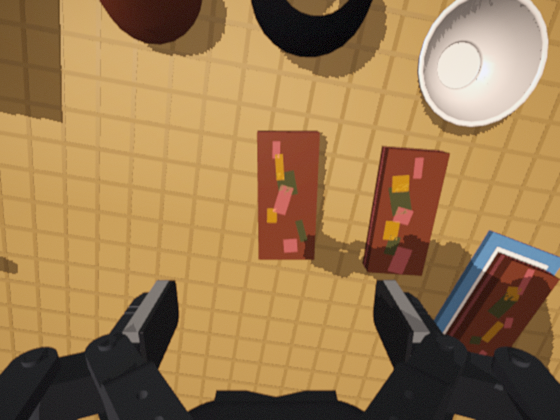

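```bash
python3 -m jog '[[[-0.0017,-0.0105,-0.05],[0,0,-0.3],0.085],[[-0.0017,-0.0105,-0.1],[0,0,-0.3],0.085],[[-0.0017,-0.0105,-0.15],[0,0,-0.3],0.085],[[-0.0017,-0.0105,-0.172],[0,0,-0.3],0.085],[[-0.0017,-0.0105,-0.177],[0,0,-0.3],0.085],[[-0.0017,-0.0105,-0.177],[0,0,-0.3],0.045],[[-0.0017,-0.0105,-0.177],[0,0,-0.3],0.045],[[-0.0017,-0.0105,-0.177],[0,0,-0.3],0.045],[[-0.0017,-0.0105,-0.177],[0,0,-0.3],0.045]]' 50;  python3 -c "
from h import *
pose()"; python3 -m jog '[[[0,0,0.01],[0,0,0],0.045],[[0,0,0.05],[0,0,0],0.045],[[0,0,0.1],[0,0,0],0.045],[[0,0,0.15],[0,0,0],0.045],[[0,0,0.18],[0,0,0],0.045],[[0,0,0.18],[0,0,0],0.045],[[0,0,0.18],[0,0,0],0.045],[[0,0,0.18],[0,0,0],0.045]]'; python3 -c "
from h import *
pose()"
```

```text
t: 36.25
position: [619.6, -122.5, 12.2]
orientation: [2.14, 0.172, -2.134]
wrist_force: [-1.3, 0.9, 7.5]
grip_width: 0.619
t 36.25 pos [ 619.6 -122.5   12.2] toolx [ 0.003 -0.    -1.   ] jawyaw -80.76 F [-1.26  0.87  7.47] w 52.9 j7 -1.89 cam [ 80.  13. 135.]
t: 37.05
position: [617.6, -122.7, 189.4]
orientation: [2.136, 0.173, -2.139]
wrist_force: [-0.2, -0.3, -1.3]
grip_width: 0.616
t 37.05 pos [ 617.6 -122.7  189.4] toolx [-0.002 -0.    -1.   ] jawyaw -80.75 F [-0.15 -0.25 -1.29] w 52.6 j7 -1.72 cam [ 81.  13. 135.]
```

```bash
python3 -m jog '[[[-0.18,-0.209,0.01],[0,0,-20.5],0.045],[[-0.18,-0.209,0.01],[0,0,-20.5],0.045],[[-0.18,-0.209,0.01],[0,0,-20.5],0.045],[[-0.18,-0.209,0.01],[0,0,-20.5],0.045],[[-0.18,-0.209,0.01],[0,0,-20.5],0.045],[[-0.18,-0.209,0.01],[0,0,-20.5],0.045],[[-0.18,-0.209,0.01],[0,0,-20.5],0.045],[[-0.18,-0.209,0.01],[0,0,-20.5],0.045],[[-0.18,-0.209,0.01],[0,0,-20.5],0.045],[[-0.18,-0.209,0.01],[0,0,-20.5],0.045]]'; python3 -m jog '[[[0,0,0],[0,0,0],0.045],[[0,0,0],[0,0,0],0.045]]' >/dev/null; python3 -c "
from h import *
bpile('w25',30);edge('w25',11)"
```

```text
t: 38.05
position: [439.4, -330.0, 199.8]
orientation: [-2.119, 0.205, 2.119]
wrist_force: [-0.5, -0.2, -0.8]
grip_width: 0.618
t 38.25 pos [ 438.9 -330.7  200.1] toolx [-0.  0. -1.] jawyaw -101.17 F [ 0.16  0.3  -0.25] w 53.1 j7 -1.58 cam [ 80. -15. 135.]
slab (array([282.,  75.]), 533.2, -353.7, 118.7, 53.8, -11.5, 30.2, np.int32(9378))
board (array([281.,  80.]), 532.7, -353.9, 130.0, 84.1, -11.2, 8.1, np.int32(4324))
slab centre rel TCP: long -0.7 jaw -0.7 top z rel 10.0
```

View pics/w25.png

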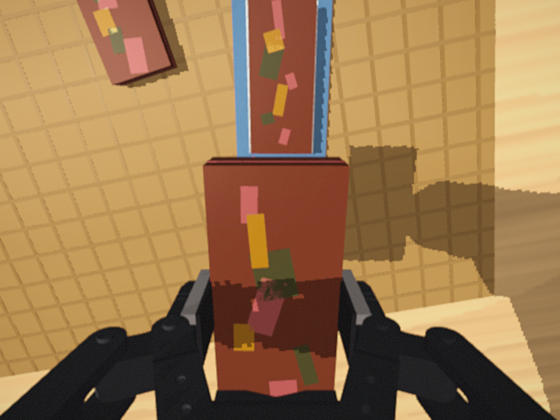

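```bash
python3 -m jog '[[[0.04,-0.01,0],[0,0,-0.2],0.045],[[0.08,-0.02,-0.02],[0,0,-0.2],0.045],[[0.096,-0.0239,-0.06],[0,0,-0.2],0.045],[[0.096,-0.0239,-0.10],[0,0,-0.2],0.045],[[0.096,-0.0239,-0.13],[0,0,-0.2],0.045],[[0.096,-0.0239,-0.142],[0,0,-0.2],0.045],[[0.096,-0.0239,-0.142],[0,0,-0.2],0.045],[[0.096,-0.0239,-0.142],[0,0,-0.2],0.045],[[0.096,-0.0239,-0.142],[0,0,-0.2],0.045]]'; python3 -c "
from h import *
bpile('w26',30);edge('w26',10)"
```

```text
t: 39.2
position: [535.4, -355.8, 60.0]
orientation: [-2.119, 0.214, 2.114]
wrist_force: [0.3, 0.0, -0.6]
grip_width: 0.62
t 39.2 pos [ 535.4 -355.8   60. ] toolx [ 0.002 -0.001 -1.   ] jawyaw -101.46 F [ 0.34  0.04 -0.63] w 52.9 j7 -1.73 cam [ 80. -16. 135.]
board (array([266., 140.]), 564.8, -360.0, 88.4, 84.5, -11.0, 8.2, np.int32(5040))
slab centre rel TCP: long -0.7 jaw -0.6 top z rel 10.0
```

View pics/w26.png

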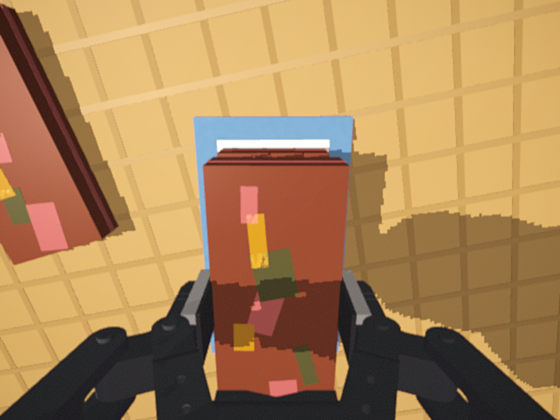

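```bash
python3 -m jog '[[[-0.0002,0.0012,-0.01],[0,0,0.1],0.045],[[-0.0002,0.0012,-0.015],[0,0,0.1],0.045],[[-0.0002,0.0012,-0.0172],[0,0,0.1],0.045],[[-0.0002,0.0012,-0.0172],[0,0,0.1],0.045],[[-0.0002,0.0012,-0.0172],[0,0,0.1],0.045]]'; python3 -c "
from h import *
pose()"
```

```text
t: 39.75
position: [534.0, -354.0, 42.2]
orientation: [-2.117, 0.211, 2.118]
wrist_force: [-3.9, 2.9, 15.4]
grip_width: 0.622
t 39.75 pos [ 534.  -354.    42.2] toolx [-0.    -0.001 -1.   ] jawyaw -101.35 F [-3.94  2.95 15.42] w 53.1 j7 -1.74 cam [ 80. -15. 135.]
```

```bash
python3 -m jog '[[[0,0,0.0012],[0,0,0],0.045],[[0,0,0.0012],[0,0,0],0.045],[[0,0,0.0012],[0,0,0],0.056],[[0,0,0.0012],[0,0,0],0.07],[[0,0,0.0012],[0,0,0],0.075],[[0,0,0.03],[0,0,0],0.08],[[0,0,0.07],[0,0,0],0.085],[[-0.04,0.008,0.11],[0,0,0],0.085],[[-0.085,0.017,0.14],[0,0,0],0.085],[[-0.085,0.017,0.14],[0,0,0],0.085]]'; python3 -m jog '[[[0,0,0],[0,0,0],0.085],[[0,0,0],[0,0,0],0.085]]' >/dev/null;
python3 -c "
from h import *
bpile('w27',52);print('scene');grab('scene','s3')
for b in blobs(load('s3'),15,28): 
  if b[3]<135 and b[4]<70 and b[4]>45: print(b)
for b in blobs(load('s3'),60,72): print(b)"
```

```text
t: 40.75
position: [445.9, -337.1, 183.3]
orientation: [-2.117, 0.214, 2.118]
wrist_force: [1.3, -0.2, 0.8]
grip_width: 0.997
t 40.95 pos [ 450.2 -337.4  180.7] toolx [ 0.001 -0.    -1.   ] jawyaw -101.36 F [ 0.01 -0.77 -0.08] w 85.0 j7 -1.61 cam [ 80. -16. 135.]
slab (array([275.,  88.]), 533.3, -353.6, 119.6, 53.9, -11.3, 52.2, np.int32(12293))
board (array([277.,  91.]), 532.6, -353.8, 146.1, 84.0, -11.2, 8.1, np.int32(4811))
scene
(array([236., 191.]), 620.7, -230.8, 122.6, 56.9, 4.1, 22.4, np.int32(646))
(array([193., 206.]), 750.6, -255.1, 76.5, 56.5, -15.1, 21.3, np.int32(231))
(array([367., 273.]), 561.4, 192.4, 114.6, 58.3, 0.8, 22.6, np.int32(858))
(array([515.,  28.]), -933.9, -174.2, 432.4, 26.6, 89.7, 66.6, np.int32(306))
(array([215.,  86.]), 359.6, -697.6, 163.0, 148.3, -0.1, 68.8, np.int32(376))
(array([216., 243.]), 783.7, -99.8, 77.0, 64.8, -24.4, 65.4, np.int32(245))
(array([387., 287.]), 581.4, 258.8, 120.7, 54.6, 0.5, 66.6, np.int32(1183))
```

View pics/w27.png

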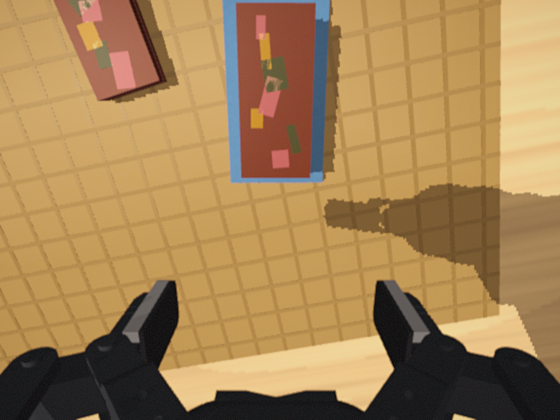

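View pics/s3.png

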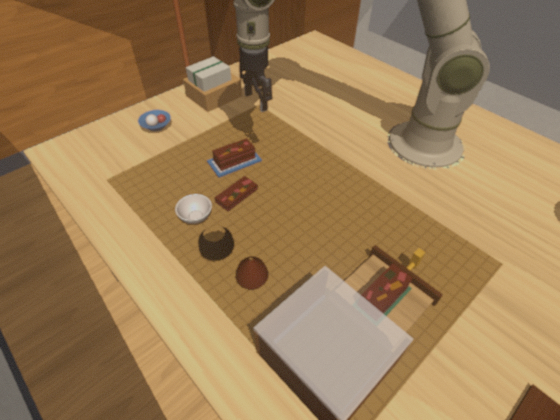

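```bash
python3 -m jog '[[[0.171,0.105,0.005],[0,0,17],0.085],[[0.171,0.105,0.005],[0,0,17],0.085],[[0.171,0.105,0.005],[0,0,17],0.085],[[0.171,0.105,0.005],[0,0,17],0.085],[[0.171,0.105,0.005],[0,0,17],0.085],[[0.171,0.105,0.005],[0,0,17],0.085],[[0.171,0.105,0.005],[0,0,17],0.085],[[0.171,0.105,0.005],[0,0,17],0.085]]'; python3 -m jog '[[[0,0,0],[0,0,0],0.085],[[0,0,0],[0,0,0],0.085]]' >/dev/null; python3 -c "
from h import *
look('w28')"
```

```text
t: 41.85
position: [619.1, -233.4, 185.3]
orientation: [2.17, 0.105, -2.173]
wrist_force: [-0.3, -0.2, 0.4]
grip_width: 0.997
t 42.05 pos [ 619.7 -233.   186.1] toolx [-0. -0. -1.] jawyaw -84.42 F [-0.12 -1.03 -0.  ] w 85.1 j7 -1.6 cam [ 81.   8. 135.]
(array([311.,  42.]), 747.1, -245.4, 78.4, 60.9, -84.6, 20.7, np.int32(2846)) shift 127.4 -12.4 turn 89.8
(array([275., 188.]), 621.8, -232.1, 119.9, 54.2, 5.4, 22.2, np.int32(7827)) shift 2.1 0.9 turn -0.2
```

View pics/w28.png

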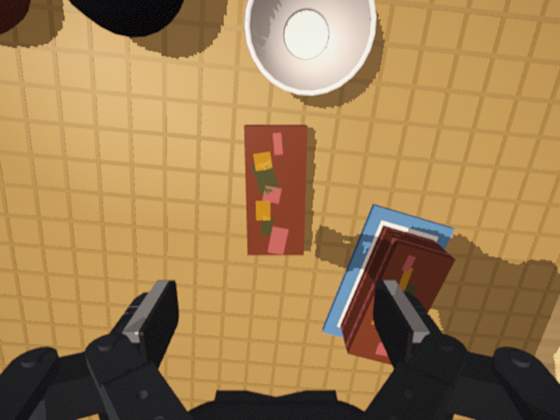

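```bash
python3 -m jog '[[[0.0021,0.0009,-0.05],[0,0,-0.2],0.085],[[0.0021,0.0009,-0.1],[0,0,-0.2],0.085],[[0.0021,0.0009,-0.15],[0,0,-0.2],0.085],[[0.0021,0.0009,-0.172],[0,0,-0.2],0.085],[[0.0021,0.0009,-0.176],[0,0,-0.2],0.085],[[0.0021,0.0009,-0.176],[0,0,-0.2],0.045],[[0.0021,0.0009,-0.176],[0,0,-0.2],0.045],[[0.0021,0.0009,-0.176],[0,0,-0.2],0.045],[[0.0021,0.0009,-0.176],[0,0,-0.2],0.045]]' 50;  python3 -c "
from h import *
pose()"; python3 -m jog '[[[0,0,0.01],[0,0,0],0.045],[[0,0,0.05],[0,0,0],0.045],[[0,0,0.1],[0,0,0],0.045],[[0,0,0.15],[0,0,0],0.045],[[0,0,0.18],[0,0,0],0.045],[[0,0,0.18],[0,0,0],0.045],[[0,0,0.18],[0,0,0],0.045],[[0,0,0.18],[0,0,0],0.045]]'; python3 -c "
from h import *
pose()"
```

```text
t: 43.0
position: [623.5, -231.6, 12.2]
orientation: [2.176, 0.102, -2.169]
wrist_force: [0.2, -1.1, 7.7]
grip_width: 0.614
t 43.0 pos [ 623.5 -231.6   12.2] toolx [ 0.003 -0.001 -1.   ] jawyaw -84.56 F [ 0.2  -1.08  7.73] w 52.5 j7 -1.75 cam [ 81.   8. 135.]
t: 43.8
position: [621.4, -231.3, 189.1]
orientation: [2.171, 0.104, -2.175]
wrist_force: [-1.0, -0.1, -0.8]
grip_width: 0.616
t 43.8 pos [ 621.4 -231.3  189.1] toolx [-0.002  0.    -1.   ] jawyaw -84.55 F [-1.   -0.13 -0.75] w 52.6 j7 -1.61 cam [ 81.   8. 135.]
```

```bash
python3 -m jog '[[[-0.182,-0.1,0.011],[0,0,-16.8],0.045],[[-0.182,-0.1,0.011],[0,0,-16.8],0.045],[[-0.182,-0.1,0.011],[0,0,-16.8],0.045],[[-0.182,-0.1,0.011],[0,0,-16.8],0.045],[[-0.182,-0.1,0.011],[0,0,-16.8],0.045],[[-0.182,-0.1,0.011],[0,0,-16.8],0.045],[[-0.182,-0.1,0.011],[0,0,-16.8],0.045],[[-0.182,-0.1,0.011],[0,0,-16.8],0.045]]'; python3 -m jog '[[[0,0,0],[0,0,0],0.045],[[0,0,0],[0,0,0],0.045]]' >/dev/null; python3 -c "
from h import *
bpile('w29',52);edge('w29',10)"
```

```text
t: 44.6
position: [441.9, -330.0, 200.5]
orientation: [-2.118, 0.207, 2.118]
wrist_force: [-0.3, 0.3, -0.6]
grip_width: 0.618
t 44.8 pos [ 441.2 -330.4  200.7] toolx [ 0.  0. -1.] jawyaw -101.25 F [-0.33 -0.22 -1.59] w 52.7 j7 -1.6 cam [ 80. -15. 135.]
slab (array([282.,  77.]), 532.1, -353.3, 114.5, 53.8, -11.4, 52.2, np.int32(10449))
board (array([241.,  77.]), 541.1, -318.5, 132.0, 11.3, -11.2, 8.1, np.int32(1948))
board (array([323.,  78.]), 526.8, -390.2, 131.9, 10.4, -11.3, 8.1, np.int32(1764))
slab centre rel TCP: long -1.6 jaw -0.7 top z rel 10.1
```

View pics/w29.png

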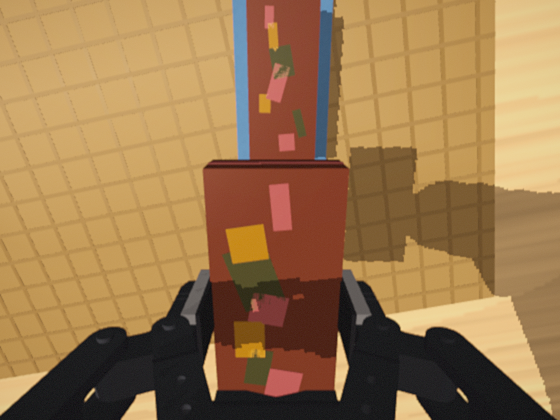

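```bash
python3 -m jog '[[[0.04,-0.01,0],[0,0,-0.1],0.045],[[0.08,-0.02,0],[0,0,-0.1],0.045],[[0.0942,-0.0243,-0.04],[0,0,-0.1],0.045],[[0.0942,-0.0243,-0.08],[0,0,-0.1],0.045],[[0.0942,-0.0243,-0.11],[0,0,-0.1],0.045],[[0.0942,-0.0243,-0.121],[0,0,-0.1],0.045],[[0.0942,-0.0243,-0.121],[0,0,-0.1],0.045],[[0.0942,-0.0243,-0.121],[0,0,-0.1],0.045],[[0.0942,-0.0243,-0.121],[0,0,-0.1],0.045]]'; python3 -c "
from h import *
bpile('w30',30);edge('w30',10)"
```

```text
t: 45.75
position: [535.4, -356.0, 81.8]
orientation: [-2.119, 0.214, 2.114]
wrist_force: [0.5, 0.4, -0.3]
grip_width: 0.617
t 45.75 pos [ 535.4 -356.    81.8] toolx [ 0.002 -0.001 -1.   ] jawyaw -101.46 F [ 0.54  0.37 -0.32] w 52.7 j7 -1.72 cam [ 80. -15. 135.]
board (array([273., 130.]), 594.0, -365.8, 84.2, 28.8, 79.1, 8.2, np.int32(3744))
slab centre rel TCP: long -1.7 jaw -0.6 top z rel 10.1
```

View pics/w30.png

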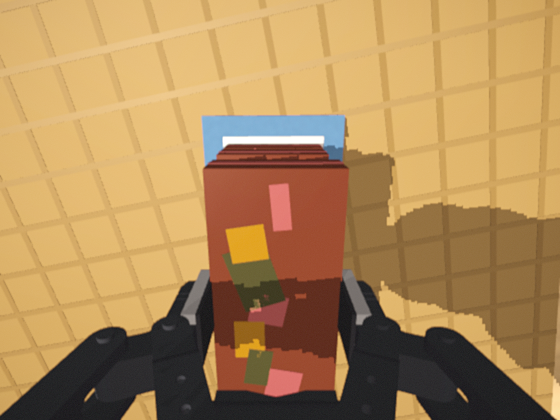

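```bash
python3 -m jog '[[[0.0004,0.0011,-0.01],[0,0,0.1],0.045],[[0.0004,0.0011,-0.015],[0,0,0.1],0.045],[[0.0004,0.0011,-0.0166],[0,0,0.1],0.045],[[0.0004,0.0011,-0.0166],[0,0,0.1],0.045],[[0.0004,0.0011,-0.0166],[0,0,0.1],0.045]]'; python3 -c "
from h import *
pose()"
```

```text
t: 46.3
position: [534.8, -354.4, 64.1]
orientation: [-2.117, 0.211, 2.118]
wrist_force: [-3.3, 1.3, 10.7]
grip_width: 0.616
t 46.3 pos [ 534.8 -354.4   64.1] toolx [-0.    -0.001 -1.   ] jawyaw -101.34 F [-3.28  1.3  10.69] w 52.6 j7 -1.74 cam [ 80. -15. 135.]
```

```bash
python3 -m jog '[[[0,0,0.0008],[0,0,0],0.045],[[0,0,0.0008],[0,0,0],0.045],[[0,0,0.0008],[0,0,0],0.056],[[0,0,0.0008],[0,0,0],0.07],[[0,0,0.0008],[0,0,0],0.075],[[0,0,0.03],[0,0,0],0.08],[[0,0,0.07],[0,0,0],0.085],[[-0.04,0.008,0.11],[0,0,0],0.085],[[-0.085,0.017,0.13],[0,0,0],0.085],[[-0.085,0.017,0.13],[0,0,0],0.085]]'; python3 -m jog '[[[0,0,0],[0,0,0],0.085],[[0,0,0],[0,0,0],0.085]]' >/dev/null;
python3 -c "
from h import *
bpile('w31',74)"
```

```text
t: 47.3
position: [445.8, -337.4, 195.5]
orientation: [-2.116, 0.215, 2.119]
wrist_force: [0.6, -0.0, 0.0]
grip_width: 0.993
t 47.5 pos [ 450.8 -337.7  193.2] toolx [ 0.001 -0.    -1.   ] jawyaw -101.36 F [-0.58  0.49  0.5 ] w 85.0 j7 -1.61 cam [ 80. -16. 135.]
slab (array([277.,  88.]), 533.1, -353.6, 120.1, 53.9, -11.2, 74.2, np.int32(12859))
board (array([232.,  87.]), 542.0, -316.8, 148.7, 7.6, -11.1, 8.2, np.int32(1523))
board (array([319.,  87.]), 527.1, -391.3, 148.9, 8.2, -11.2, 8.1, np.int32(1599))
```

View pics/w31.png

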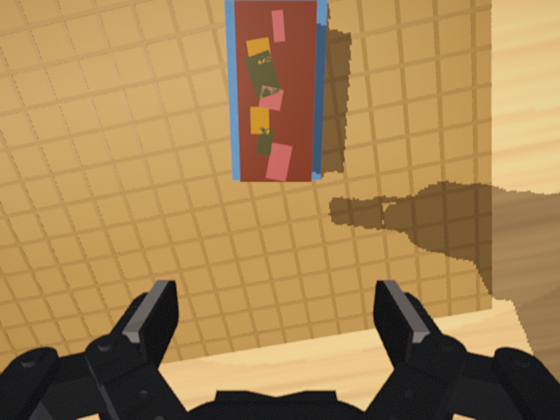

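```bash
python3 -m jog '[[[0.024,0.3,0.0],[0,0,12.3],0.05],[[0.024,0.3,0.0],[0,0,12.3],0.05],[[0.024,0.3,0.0],[0,0,12.3],0.05],[[0.024,0.3,0.0],[0,0,12.3],0.05],[[0.024,0.3,0.0],[0,0,12.3],0.05],[[0.024,0.3,0.0],[0,0,12.3],0.05],[[0.005,0.592,0],[0,0,12.3],0.05],[[0.005,0.592,0],[0,0,12.3],0.05],[[0.005,0.592,0],[0,0,12.3],0.05],[[0.005,0.592,0],[0,0,12.3],0.05]]';python3 -c "
from h import *
pose()"
```

```text
t: 48.55
position: [461.1, 164.4, 192.5]
orientation: [2.212, 0.02, -2.214]
wrist_force: [1.6, 0.6, 0.3]
grip_width: 0.587
t 48.55 pos [461.1 164.4 192.5] toolx [-0.001  0.001 -1.   ] jawyaw -88.99 F [1.61 0.59 0.27] w 50.1 j7 -2.44 cam [ 82.   2. 135.]
```

```bash
python3 -m jog '[[[-0.006,0.04,0],[0,0,0],0.05],[[-0.006,0.08,0],[0,0,0],0.05],[[-0.006,0.092,0],[0,0,0],0.05],[[-0.006,0.092,0],[0,0,0],0.05],[[-0.006,0.092,0],[0,0,0],0.05],[[-0.006,0.092,0],[0,0,0],0.05],[[-0.006,0.092,0],[0,0,0],0.05]]';python3 -c "
from h import *
pile('w32',66);z=load('w32')
for b in blobs(z,68,78,None,200): print('pull',b)"
```

```text
t: 49.25
position: [455.2, 251.9, 193.1]
orientation: [2.213, 0.016, -2.214]
wrist_force: [0.2, 0.1, -0.5]
grip_width: 0.583
t 49.25 pos [455.2 251.9 193.1] toolx [-0.    -0.001 -1.   ] jawyaw -89.15 F [ 0.19  0.08 -0.47] w 49.7 j7 -2.58 cam [ 82.   2. 135.]
joints [-0.21  0.47 -0.56  2.09  0.39  0.69 -2.58]
slab (array([268.,  59.]), 561.7, 257.8, 78.4, 54.0, 0.9, 66.2, np.int32(8413))
pad (array([274.,  75.]), 563.6, 258.0, 95.3, 69.2, 1.0, 22.6, np.int32(1045))
pull (array([270., 209.]), 455.8, 256.6, 22.8, 17.4, 1.0, 72.1, np.int32(651))
```

View pics/w32.png

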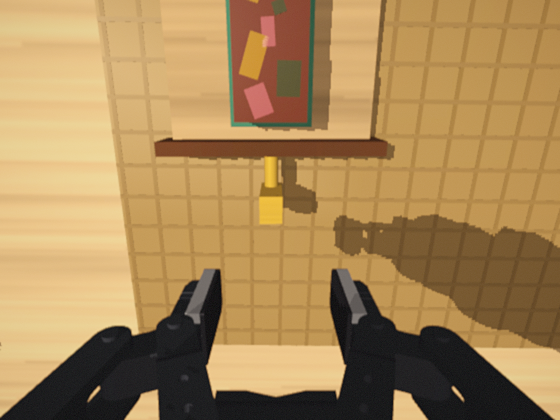

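```bash
python3 -m jog '[[[0.0005,0.003,-0.03],[0,0,0.2],0.05],[[0.0005,0.003,-0.07],[0,0,0.2],0.05],[[0.0005,0.003,-0.09],[0,0,0.2],0.05],[[0.0005,0.003,-0.09],[0,0,0.2],0.05],[[0.0005,0.003,-0.09],[0,0,0.2],0.05]]';python3 -c "
from h import *
o,_,_=pose();print(o['joint_pos'].round(2) if hasattr(o['joint_pos'],'round') else o['joint_pos'])"
```

```text
t: 49.8
position: [455.5, 256.1, 103.7]
orientation: [2.211, 0.022, -2.212]
wrist_force: [0.8, 0.0, 0.3]
grip_width: 0.589
t 49.8 pos [455.5 256.1 103.7] toolx [-0. -0. -1.] jawyaw -88.86 F [0.85 0.04 0.32] w 50.3 j7 -2.6 cam [ 82.   2. 135.]
[-0.38  0.58 -0.34  2.16  0.42  0.46 -2.6 ]
```

```bash
python3 -m jog '[[[0.0003,0.0005,-0.02],[0,0,0],0.05],[[0.0003,0.0005,-0.04],[0,0,0],0.05],[[0.0003,0.0005,-0.046],[0,0,0],0.05],[[0.0003,0.0005,-0.046],[0,0,0],0.05]]';python3 -c "
from h import *
o,_,_=pose();print(o['joint_pos'].round(2) if hasattr(o['joint_pos'],'round') else o['joint_pos'])"
```

```text
t: 50.2
position: [456.0, 256.7, 57.8]
orientation: [2.211, 0.022, -2.211]
wrist_force: [-0.1, 0.3, -1.3]
grip_width: 0.585
t 50.2 pos [456.  256.7  57.8] toolx [ 0.  0. -1.] jawyaw -88.86 F [-0.08  0.26 -1.34] w 50.0 j7 -2.61 cam [ 82.   2. 135.]
[-0.46  0.66 -0.23  2.19  0.43  0.34 -2.61]
```

```bash
python3 -m jog '[[[0,0,0],[0,0,0],0.01],[[0,0,0],[0,0,0],0.01],[[0,0,0],[0,0,0],0.01],[[0,0,0],[0,0,0],0.01],[[0.002,0,0],[0,0,0],0.01],[[0.006,0.0001,0],[0,0,0],0.01],[[0.012,0.0002,0],[0,0,0],0.01],[[0.019,0.0003,0],[0,0,0],0.01],[[0.027,0.0004,0],[0,0,0],0.01],[[0.035,0.0006,0],[0,0,0],0.01]]' 40;python3 -m jog '[[[0.008,0.0001,0],[0,0,0],0.01],[[0.016,0.0003,0],[0,0,0],0.01],[[0.024,0.0004,0],[0,0,0],0.01],[[0.032,0.0005,0],[0,0,0],0.01],[[0.04,0.0007,0],[0,0,0],0.01],[[0.048,0.0008,0],[0,0,0],0.01],[[0.056,0.0009,0],[0,0,0],0.01],[[0.064,0.0011,0],[0,0,0],0.01],[[0.072,0.0012,0],[0,0,0],0.01],[[0.08,0.0013,0],[0,0,0],0.01]]'; python3 -c "
from h import *
pose()"
```

```text
t: 51.2
position: [490.5, 256.5, 58.5]
orientation: [2.211, 0.02, -2.211]
wrist_force: [-4.0, -3.4, 8.7]
grip_width: 0.202
t: 52.2
position: [570.6, 257.8, 58.5]
orientation: [2.211, 0.02, -2.212]
wrist_force: [-4.1, -2.5, 7.1]
grip_width: 0.195
t 52.2 pos [570.6 257.8  58.5] toolx [-0.    -0.001 -1.   ] jawyaw -88.88 F [-4.08 -2.51  7.14] w 16.7 j7 -2.45 cam [ 82.   2. 135.]
```

```bash
python3 -m jog '[[[0.008,0.0001,0],[0,0,0],0.01],[[0.016,0.0003,0],[0,0,0],0.01],[[0.023,0.0004,0],[0,0,0],0.01],[[0.029,0.0005,0],[0,0,0],0.01],[[0.034,0.0006,0],[0,0,0],0.01],[[0.038,0.0006,0],[0,0,0],0.01],[[0.041,0.0007,0],[0,0,0],0.01],[[0.043,0.0007,0],[0,0,0],0.01],[[0.045,0.0007,0],[0,0,0],0.01],[[0.047,0.0008,0],[0,0,0],0.01]]'; python3 -c "
from h import *
pose()"
```

```text
t: 53.2
position: [617.6, 258.6, 58.6]
orientation: [2.211, 0.02, -2.212]
wrist_force: [-2.6, -1.6, 6.3]
grip_width: 0.202
t 53.2 pos [617.6 258.6  58.6] toolx [-0.    -0.001 -1.   ] jawyaw -88.89 F [-2.55 -1.56  6.28] w 17.2 j7 -2.4 cam [ 82.   2. 135.]
```

```bash
python3 -m jog '[[[0.001,0,0],[0,0,0],0.01],[[0.002,0,0],[0,0,0],0.01],[[0.003,0.0001,0],[0,0,0],0.01],[[0.004,0.0001,0],[0,0,0],0.01],[[0.005,0.0001,0],[0,0,0],0.01],[[0.006,0.0001,0],[0,0,0],0.01]]'; python3 -m jog '[[[0.001,0,0],[0,0,0],0.01],[[0.002,0,0],[0,0,0],0.01],[[0.002,0,0],[0,0,0],0.01]]'
```

```text
t: 53.8
position: [623.5, 258.7, 58.6]
orientation: [2.211, 0.02, -2.212]
wrist_force: [-3.5, -3.0, 6.1]
grip_width: 0.201
t: 54.1
position: [623.7, 258.7, 58.5]
orientation: [2.207, 0.02, -2.214]
wrist_force: [-9.6, -3.7, 11.5]
grip_width: 0.203
```

```bash
python3 -m jog '[[[0.001,0,0],[0,0,0],0.01],[[0.001,0,0],[0,0,0],0.01]]'; python3 -m jog '[[[0,0,0],[0,0,0],0.025],[[0,0,0],[0,0,0],0.04],[[0,0,0],[0,0,0],0.05],[[0,0,0.03],[0,0,0],0.05],[[0,0,0.07],[0,0,0],0.05],[[0,0,0.12],[0,0,0],0.06],[[-0.03,0,0.16],[0,0,0],0.06],[[-0.06,0,0.2],[0,0,0],0.06],[[-0.06,0,0.2],[0,0,0],0.06],[[-0.06,0,0.2],[0,0,0],0.06]]';python3 -m jog '[[[0,0,0],[0,0,0],0.06],[[0,0,0],[0,0,0],0.06],[[0,0,0],[0,0,0],0.06]]'; python3 -c "
from h import *
pile('w33',66);z=load('w33')
for b in blobs(z,68,78,None,200): print('pull',b)
for b in blobs(z,110,130,None,2000): print('roof',b)
grab('scene','s4');grab('side','sd4')
for n in('s4','sd4'):
  z=load(n);print(n)
  for b in blobs(z,60,85,None,200): print(b)
"
```

```text
t: 54.3
position: [623.7, 258.7, 58.5]
orientation: [2.205, 0.02, -2.215]
wrist_force: [-11.4, -3.3, 12.9]
grip_width: 0.203
t: 55.3
position: [567.0, 259.7, 258.9]
orientation: [2.215, 0.023, -2.208]
wrist_force: [0.8, -0.8, -0.5]
grip_width: 0.706
t: 55.6
position: [566.9, 259.2, 255.9]
orientation: [2.209, 0.021, -2.213]
wrist_force: [-0.3, 0.5, 0.0]
grip_width: 0.707
t 55.6 pos [566.9 259.2 255.9] toolx [-0.002 -0.001 -1.   ] jawyaw -88.87 F [-0.29  0.47  0.05] w 60.4 j7 -2.32 cam [ 82.   2. 135.]
joints [-0.22  0.49 -0.44  1.8   0.26  0.9  -2.32]
pull (array([277., 130.]), 623.0, 258.7, 21.4, 17.4, 0.9, 72.1, np.int32(497))
roof (array([278.,  33.]), 693.5, 260.2, 220.9, 41.4, -89.1, 122.1, np.int32(20895))
s4
(array([213.,  85.]), 359.4, -694.9, 165.5, 143.0, -0.6, 70.2, np.int32(532))
(array([233., 144.]), 531.7, -351.5, 122.1, 62.4, -11.0, 73.9, np.int32(620))
(array([216., 242.]), 784.5, -99.5, 79.4, 62.9, -24.6, 69.1, np.int32(386))
(array([251., 265.]), 766.8, 14.0, 48.5, 45.0, -41.5, 68.7, np.int32(301))
(array([293., 379.]), 872.8, 254.6, 201.1, 1.8, -89.0, 72.9, np.int32(375))
sd4
(array([21., 34.]), 1451.5, -824.7, 417.4, 12.0, -89.8, 72.2, np.int32(525))
(array([201., 210.]), 774.9, -98.8, 77.2, 58.8, 19.4, 69.1, np.int32(375))
(array([535., 268.]), 50.5, 25.0, 128.1, 37.8, -64.8, 71.8, np.int32(506))
(array([200., 247.]), 762.1, 15.8, 46.2, 45.7, -80.5, 68.2, np.int32(296))
(array([168., 408.]), 769.1, 370.9, 200.4, 13.1, 4.2, 72.8, np.int32(663))
```

View pics/w33.png

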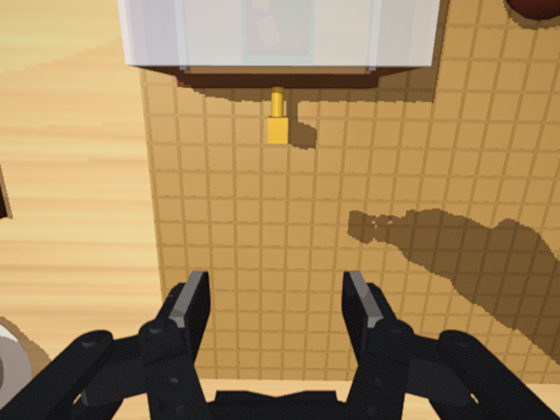

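View pics/sd4.png

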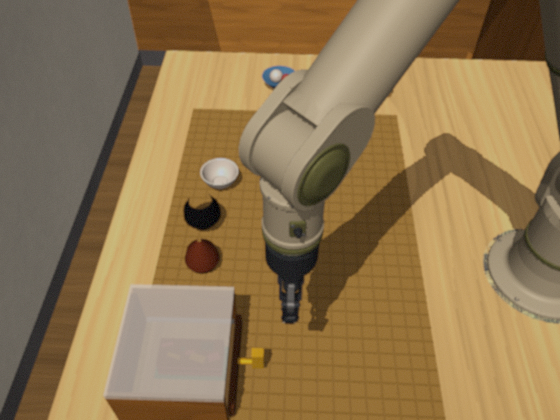

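```bash
python3 -c "
from h import *
im=load('sd4')['im'][280:420,110:250];im2=load('s4')['im'][260:400,250:420]
a=cv2.resize(im,None,fx=3.4,fy=3.4,interpolation=cv2.INTER_CUBIC);b=cv2.resize(im2,None,fx=2.4,fy=3.4,interpolation=cv2.INTER_CUBIC)
a=cv2.convertScaleAbs(a,alpha=1.8,beta=-150)
cv2.imwrite('pics/z4.png',a)"
```

```text
(no output)
```

View pics/z4.png

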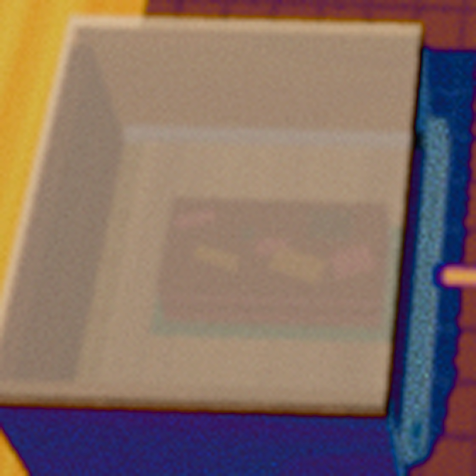

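View pics/s4.png

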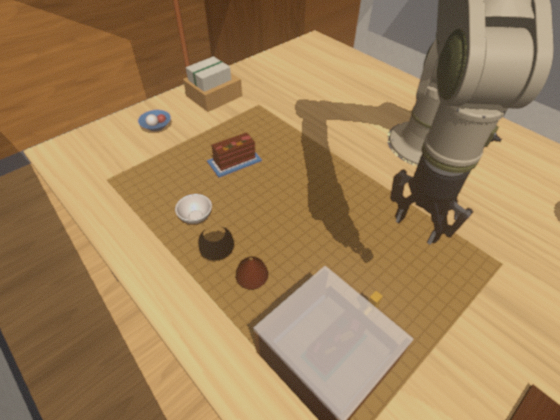

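```bash
python3 -c "
from h import *
z=load('sd4');K,R,t=z['K'],z['R'],z['t'];C=-R.T@t
P=[]
for a,b in((172,200),(390,203),(160,303),(388,303)):
  r=R.T@np.linalg.inv(K)@np.array([110+a/3.4,280+b/3.4,1]);p=C+r*(66-C[2])/r[2];P.append(p);print(p.round(1))
print(np.mean(P,0))"
```

```text
[807.4 236.8  66. ]
[685.2 232.9  66. ]
[802.5 297.6  66. ]
[679.9 291.8  66. ]
[743.74730055 264.75952155  66.        ]
```

```bash
python3 -c "
from h import *
pose();print(env.hand_in())"
```

```text
t 55.75 pos [566.8 259.4 256.5] toolx [-0.001 -0.    -1.   ] jawyaw -88.86 F [-0.45  0.57 -0.78] w 60.2 j7 -2.32 cam [ 82.   2. 135.]
the job is handed in; nothing more can be done
None
```

I handed the job in at 55.75 s with both piles made and the shelf pushed home; no verdict came back. There were five slabs. By lifting, two were stone (3.9–4.2 N) and three were copies (0.8–1.5 N).

**Shelf out:** I drew the shelf out until it met its stop. By camera it then stood about 168–169 mm out, not the nominal 170 mm.

**Disturbance:** While I was lifting the second stone, the first one was knocked about 5 cm aside on the shelf. I set the second stone down on the table, put the first back in place, then stacked the second on it. I saw no sign of the grip slackening.

**Last checks:**
- **Stone pile:** Just before the push it lay about 0.5 mm off the pad's centre and within 0.2° of it.
- **Stone pile after the push:** With the shelf home I could only see it through the clear roof, where it looked flat and square. A rough corner estimate there differed by about 6 mm in x and 4 mm in y from where I expected it. I put that down to the side camera's offset and my reading blurred corners by eye, and could not check it more closely.
- **Copy pile:** The top slab lay about 1.5 mm off the board's centre along its length, within 0.1° of it.
- **Shelf home:** I pushed it at about 80 mm/s, slowing to 10 mm/s at the end, and felt about 11 N against the stop. The pull ended 50 mm in front of the hutch, where I worked out it should be when home.
- **Bystanders and arm:** The pointed stone, planter and bowl look unmoved in the last pictures, and the arm ended clear of everything. One wrist joint came close to its limit (-2.61 of -2.63) but did not pass it in any reading.

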